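# Gauge the corker's pivot pin under a bench micrometer

### The job

Measure the corking machine's long pivot pin in the bench micrometer: lay it in the two V-rests, slide it gently home under the raised spindle until its end touches the end stop, and let go of it. Then turn the ratchet knob on top clockwise until the spindle has closed on the pin and the knob slips, let it slip on by about 30 degrees (60 at most), and leave the pin clamped, with nothing squeezed harder than the ratchet allows and the other things on the bench left alone.

Things in the scene. Friction and masses are not known exactly. Their poses are not given: they have to be found in the camera images.
- pin_center (a point): Centre of the long pivot pin: a loose plain steel rod, diameter 12 mm, length 90 mm, about 80 g, lying on the bench (centre 6 mm up). x runs along the pin; it may roll about x, and either end may go first. The similar but shorter pin near it is a spare.
- gauge: The bench micrometer, fixed to the bench: grey base plate 200 x 86 mm (gauge x -130 to +70 mm), 20 mm thick, two steel V-rests, and a dark C-frame with an upright micrometer head. Origin: on the bench under the spindle's axis; z up; x = the way the pin is slid in. A pin slid home has its centre at x = -30, y = 0, 50 mm up.
- lay_point (a point): Middle of the gap between the V-rests, on the axis of a laid pin: gauge x = -73 mm, 50 mm up; axes as the gauge's. Outer rest: gauge x -108 to -93, inner -54 to -26 mm; 90 degree V's, 20 mm wide, tops 47 mm up, self-centring within 4 mm. Fingers fit down into the 39 mm gap, to 30 mm below the pin's axis. A pin centred here lies in both rests, its inner end 43 mm short of the end stop.
- stop_face (a point): Centre of the end stop's face (gauge x = +15 mm, 50 mm up): the end of a rigid 8 mm steel screw on the pin's axis, facing -x of the gauge. Lightly touching it (some 2 N) is enough, over 10 N is too much. The C-frame's head stands over gauge x = -14 to +56 mm, from 89 mm up; its sleeve and thimble are 17 and 21 mm across. The C-frame's back is at x = +34 mm and beyond.
- anvil: Fixed steel anvil, 8 mm across, under the spindle, 0.3 mm below a pin in the rests; origin as the gauge's. The spindle, an upright 8 mm steel rod, comes down on the pin above it: 10 mm per turn of the thimble, staying where it is left. At the start its face is 1.5 to 5 mm above the height of a pin's top; how much is not measured. Over 22 N between pin and anvil is too much.
- knob_mid (a point): Middle of the ratchet knob, on its upright axis: ridged steel cylinder, diameter 14 mm, 160 to 182 mm above the bench, on top of the head. Below it, from 156 mm down, is the thimble. Clockwise from above lowers the spindle, anticlockwise raises it. Running drag 0.040 N m; slips at 0.069 N m, with 15 to 18 N on the pin; a knob held still on the clamped pin pushes back with about 0.03 N m.
- ratchet (a joint): Angle in rad by which the ratchet knob has slipped on the thimble, clockwise positive: 0 at the start; unchanged while knob and thimble turn together, growing while the knob slips. The thimble itself, if gripped and turned, does not slip and would crush the pin.
- short_pin_center (a point): Centre of the spare short pin, a bystander: steel rod, diameter 12 mm, length 50 mm, lying on the bench; x along it.
- bung_center (a point): Centre of a tapered rubber bung, a bystander, 42 mm across its top, 36 mm high.
- screwdriver: A screwdriver with wooden handle lying on the bench, a bystander; x along it.
- wine_bottle: A full green wine bottle, a bystander, 74 mm across, 290 mm high; origin under its centre.
- end_stop: The end stop (see stop_face), part of the gauge; origin and axes as the gauge's.
Things that resemble listed ones, but are neither listed nor needed, are in the scene too. There is more than one size of the gauge; the one meant has the size given above.

How it is judged (in metres and radians):
On the way, in this order (a step that is already met when the one before it is completed fails the run):
1. the long pin lies in the rests, home against the end stop, let go and not yet clamped (x of pin_center in the frame of gauge between -0.032 and -0.028 m and y of pin_center in the frame of gauge between -0.003 and 0.003 m and z of pin_center in the frame of gauge between 0.047 and 0.053 m and angle between the x axis of pin_center and the x axis of gauge, either way round below 0.08 rad and contact force between the fingers and pin below 0.2 N and contact force between pin and anvil below 4 N), for 0.2 s.
2. the spindle has clamped the pin on the anvil and the ratchet has slipped by at least 12 degrees (contact force between pin and anvil above 8 N and value of joint ratchet above 0.2 rad), for 0.1 s.
At the end, for the whole second after the job is handed in: The long pin lies in the rests with its end within 2 mm of the end stop, within 3 mm of the rests' axis and height and 4.5 degrees of their direction; the spindle clamps it on the anvil with 8 to 22 N; the ratchet has slipped by 12 to 63 degrees; the robot has let go (all of step 2 and x of pin_center in the frame of gauge between -0.032 and -0.028 m and y of pin_center in the frame of gauge between -0.003 and 0.003 m and z of pin_center in the frame of gauge between 0.047 and 0.053 m and angle between the x axis of pin_center and the x axis of gauge, either way round below 0.08 rad and contact force between pin and anvil below 22 N and value of joint ratchet below 1.1 rad); the robot touches nothing.
It fails at once if the pin is pressed on the anvil with more than 25 N (contact force between pin and anvil above 25 N).
It fails at once if the pin is pushed against the end stop with more than 12 N (contact force between pin and end_stop above 12 N).
It fails at once if the ratchet is run on more than 63 degrees of slip (value of joint ratchet above 1.1 rad).
It fails at once if a bystander is moved by more than 30 mm (distance of any of short_pin_center, bung_center, screwdriver, wine_bottle from where it was at the start of the episode above 0.03 m).
It also fails if it takes over 72 s, if anything falls off the work surface, if the arm or the gripper's body presses on something with over 40 N, if the wrist force passes 120 N, or if a joint passes its speed limit or range.

### The arm

A 7-joint arm with a two-finger parallel gripper is mounted at the origin on the work surface. World frame = base frame: x ahead of the robot, y to its left, z up, the work surface at z = 0. Lengths are in mm, angles in rad, forces in N, time in s.
With the tool pointing down it reaches from about 400 to 850 mm from the base axis. Payload 10.4 kg.
Tool frame: the origin (TCP) lies between the finger pads; the fingertips stand 22 mm ahead of it and the grasp point (between the pads) lies 3 mm ahead of it (robot.tip_reach is the distance from the TCP to the fingertips, in mm); y points along the fingers, z is the direction in which the jaws open and shut, and the axes are right-handed (so a half turn about y gives the same grasp; the last joint's range is limited). The gripper opens to 87 mm and grips with 3 to 60 N. Pads are 19 mm wide; open, the fingers measure 117 mm over their backs; the gripper's body (75 mm by 190 mm) begins 51 mm behind the grasp point.
Start: joints at [1.24, 0.332, -0.065, 1.46, 0.022, 1.35, -0.088], TCP at [189.373, -595.641, 244.576] pointing down, gripper open.
Joint ranges: [-2.6, 2.6], [-0.5, 2.12], [-1.47, 1.34], [0.16, 2.42], [-1.27, 4.41], [0.06, 2.06], [-2.6, 2.6]. Speed limits (rad/s): [2.22, 2.22, 2.79, 2.79, 3.14, 3.14, 3.14].

### API

Orientations are given as a 3x3 rotation matrix whose columns are the frame's x, y, z axes.
In Python, from bench import robot gives the robot as it stands.
- The arm moves only by the tool servo_tool, never from a script. Its argument "commands" is a list of rows, each a list of 5 numbers: the shift along the tool's x, y, z in m, then the turn about the tool's y in degrees, then the finger opening in m, from 0 to 0.087. A call has 1 to 5 rows; each row is the pose to reach, as a shift and turn from the pose commanded when the call began, along the tool's axes at that moment; what a row does not reach only later rows make up. A row lasts 1/10 s, in which the tool goes at most 50 mm and 8.59 degrees, less where a joint would pass 70% of its speed; a pose out of reach is approached as far as the arm can. A call with a gripper value outside its range is refused whole. The fingers move at their own pace and stop on an object; the grip force is fixed at half the most. Time passes only in rows, so rows that repeat a pose let the fingers close. It gives the time, the measured TCP pose, the force and the opening at its end, in the units of the state.
- robot.read_state(): the state, without advancing time (a new reading comes with each control period).
- robot.snapshot(name): name is "scene" or "top" or "wrist"; returns (picture, depth): 400x640x3 uint8, red, green, blue; 400x640 float32, mm along the optical axis (not along the pixel's ray), 0 where there is no reading.
- robot.camera_info(name): a dict with "vertical_fov" (degrees; the focal length in pixels is half the picture's height over the tangent of half this angle, whatever the lens; pixels are square), "cx", "cy" (the principal point, pixels), "k1" (the pictures are not rectified: a ray, as slopes to the right and down, at radius r is drawn at 1 + k1 r^2 times it, then the intrinsics apply), "R" (3x3) and "t" (3): a world point X has camera coordinates R X + t. Camera axes: x right, y down, z forward; pixel columns grow to the right and rows downward; lengths in mm; the calibration is good to about 2 mm. A picture is of the moment at which its call begins: read the wrist's pose just before it. camera_info takes no time and is no camera call; for the wrist camera it gives the pose at the moment of the call.
- robot.hand_in(): hands the job in, once; it reports no verdict.
Trained networks look in the newest picture that a camera, given by its name, has taken for a name from the list of things; names that differ only in an ending like _2 or _b are one class to them, and where a whole thing is asked for, a point or a joint stands for the part that bears it (a point fixed in the world has none). Each returns a list of dicts, best first, with "conf" (0 to 1); they miss things now and then, are a little off and sometimes report something else, mostly with a low value. They report only what shows in the picture. A call takes as long as a camera call. They do not tell look-alikes from the thing itself.
- robot.look_for(name, camera): "rect" ([centre column, centre row, width, height] in pixels, round what is visible of it).
- robot.tip_of(name, camera): "position" ([column, row] in pixels: a listed point, or the origin of a listed thing).
The state is a dict: "time_s": time; "q": joint angles; "joint_velocities": joint speeds; "effort": joint torques, N m; "position": TCP position; "tool_rot": TCP orientation; "force": force on the tool from outside, world axes, zero at the start; "torque": the same for the moment, N m; "gripper_width": finger opening in mm.
Only numpy, scipy, OpenCV 4.12 (cv2) and the standard library are available. Lean on these libraries where they do the work, as an engineer would, in place of code of your own. Each camera call takes 0.05 s, during which the arm holds its last target. There are 200 camera calls.

## Working session

There is one attempt and no reset: what is moved stays moved. The work goes in short steps, Python scripts to look and compute and a tool call to move; the robot and the scene stay as the last step left them, time stands still between calls to the robot, and variables do not carry over. Pictures are saved under pics/ and viewed, about 8 in all and at most 12, crops included, and the job is handed in when it is done.

Besides the shell and the picture viewer there is one more tool, called after ">>>" by a JSON object that holds its "fn" and its "kwargs", one argument or row to a line. servo_tool: Moves the arm, as the interface text tells. Its arguments: {"type":"object","properties":{"commands":{"type":"array"}},"required":["commands"]}

```bash
ls; mkdir -p pics; cat > h.py <<'E'
import numpy as np, cv2
from bench import robot
def K(n):
    i=robot.camera_info(n); f=200/np.tan(np.radians(i["vertical_fov"])/2)
    return i,f
def ray(n,px,i=None):
    i=i or robot.camera_info(n); f=200/np.tan(np.radians(i["vertical_fov"])/2)
    d=np.array([(px[0]-i["cx"])/f,(px[1]-i["cy"])/f]); u=d.copy()
    for _ in range(20): u=d/(1+i["k1"]*(u@u))
    R=np.array(i["R"]); t=np.array(i["t"])
    return -R.T@t, R.T@np.array([u[0],u[1],1.])
def at_z(n,px,z,i=None):
    o,d=ray(n,px,i); return o+d*(z-o[2])/d[2]
def at_depth(n,px,dep,i=None):
    o,d=ray(n,px,i); return o+d*dep
def proj(n,X,i=None):
    i=i or robot.camera_info(n); f=200/np.tan(np.radians(i["vertical_fov"])/2)
    c=np.array(i["R"])@np.array(X,float)+np.array(i["t"]); u=c[:2]/c[2]; u=u*(1+i["k1"]*(u@u))
    return u*f+[i["cx"],i["cy"]]
def cloud(n,dep,i=None):
    i=i or robot.camera_info(n); f=200/np.tan(np.radians(i["vertical_fov"])/2)
    v,u=np.mgrid[0:400,0:640]; d=np.stack([(u-i["cx"])/f,(v-i["cy"])/f],-1); w=d.copy()
    for _ in range(20): w=d/(1+i["k1"]*(w**2).sum(-1,keepdims=True))
    c=np.dstack([w,np.ones((400,640))])*dep[...,None]
    return (c-np.array(i["t"]))@np.array(i["R"])
def save(name,im): cv2.imwrite("pics/"+name+".png",cv2.cvtColor(im,cv2.COLOR_RGB2BGR))
E
python3 - <<'E'
from h import *
s=robot.read_state(); print(s["position"],s["tool_rot"],s["gripper_width"],s["force"])
ims=[]
for n in ["scene","top"]:
    p,d=robot.snapshot(n); np.savez("pics/"+n+"0.npz",p=p,d=d); ims.append(p)
    i=robot.camera_info(n); print(n,i)
    for k in ["pin_center","gauge","knob_mid","short_pin_center","stop_face","lay_point","bung_center","screwdriver","wine_bottle"]:
        print(k,[(np.round(r["position"]).tolist(),round(r["conf"],2)) for r in robot.tip_of(k,n)][:4])
save("both",cv2.resize(np.vstack(ims),(480*1,600)))
save("scene0",ims[0]);save("top0",ims[1])
E
```

```text
pics
[ 189.23618836 -595.27698395  243.75031035] [[-9.53000320e-01 -4.78213430e-04  3.02968911e-01]
 [-3.02969285e-01  1.35486649e-03 -9.52999358e-01]
 [ 4.52546655e-05 -9.99998968e-01 -1.43607218e-03]] 87.02047605783456 [-0.14982725  0.26670994  0.98383582]
scene {'vertical_fov': 57.61238825493424, 'cx': 318.8556568911342, 'cy': 201.64359523335867, 'k1': -0.03977044526025648, 'R': array([[ 0.46460633,  0.88549933, -0.00564798],
       [ 0.74861092, -0.39617421, -0.53162739],
       [-0.47299328,  0.24276932, -0.84695951]]), 't': array([-285.93187364, -294.34851014, 1208.17065035])}
pin_center [([207.0, 307.0], 0.73)]
gauge [([327.0, 228.0], 0.8), ([361.0, 283.0], 0.66), ([301.0, 179.0], 0.65)]
knob_mid [([298.0, 151.0], 0.6), ([327.0, 192.0], 0.57), ([371.0, 268.0], 0.55), ([193.0, 262.0], 0.44)]
short_pin_center [([194.0, 261.0], 0.65)]
stop_face [([192.0, 262.0], 0.63), ([324.0, 229.0], 0.62), ([298.0, 170.0], 0.5), ([332.0, 217.0], 0.43)]
lay_point [([351.0, 296.0], 0.83), ([305.0, 232.0], 0.64), ([283.0, 180.0], 0.63)]
bung_center [([376.0, 171.0], 0.54)]
screwdriver [([416.0, 223.0], 0.73)]
wine_bottle [([428.0, 169.0], 0.89)]
top {'vertical_fov': 44.44164885947044, 'cx': 317.4349966737105, 'cy': 201.43565037346022, 'k1': -0.06860765156833536, 'R': array([[ 0.00155225, -0.99947825,  0.0322618 ],
       [-0.98833287, -0.00644687, -0.15217282],
       [ 0.15230141, -0.03164919, -0.98782722]]), 't': array([  33.79938106,  551.94895044, 1209.68294399])}
pin_center [([432.0, 191.0], 0.61)]
gauge [([305.0, 278.0], 0.94), ([303.0, 142.0], 0.93), ([305.0, 214.0], 0.79)]
knob_mid [([306.0, 206.0], 0.6), ([305.0, 132.0], 0.58)]
short_pin_center [([439.0, 241.0], 0.57)]
stop_face [([300.0, 144.0], 0.37)]
lay_point [([333.0, 204.0], 0.86), ([326.0, 136.0], 0.68), ([323.0, 282.0], 0.66)]
bung_center [([223.0, 250.0], 0.52)]
screwdriver [([222.0, 181.0], 0.79)]
wine_bottle [([442.0, 244.0], 0.7), ([432.0, 192.0], 0.59)]
```

View pics/top0.png

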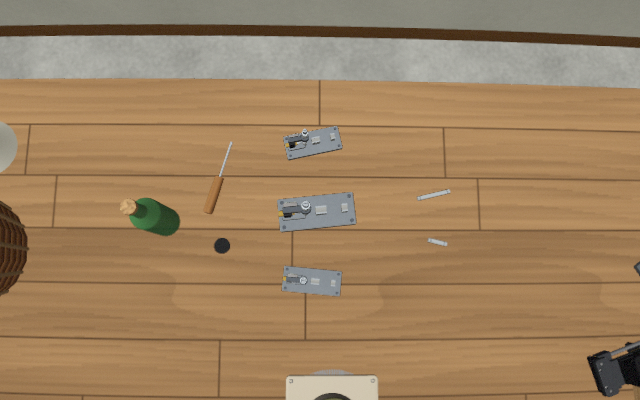

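View pics/scene0.png

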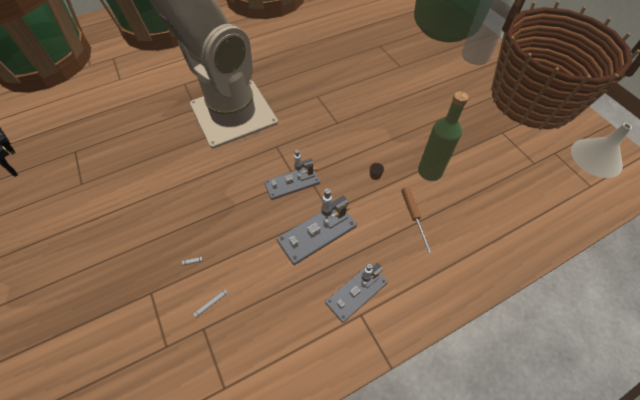

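Candidates in the top view: gauges at (316,212), (313,142) and (312,281). The middle one looks largest, about 78 px or 200 mm. Long pin at (433,194), short spare at (438,242). Next I'll measure the sizes from depth.

```bash
python3 - <<'E'
from h import *
z=np.load("pics/top0.npz"); p,d=z["p"],z["d"]; C=cloud("top",d)
def rect(m,name):
    m=m.astype(np.uint8); n,l,st,c=cv2.connectedComponentsWithStats(m)
    for k in range(1,n):
        if st[k,4]<25: continue
        P=C[l==k]; r=cv2.minAreaRect(P[:,:2].astype(np.float32)); print(name,np.round(c[k]),st[k,4],np.round(r[0],1),np.round(r[1],1),round(r[2],2),"z",np.round(np.percentile(P[:,2],[5,50,95]),1))
roi=np.zeros((400,640),bool); roi[100:320,260:370]=1
rect(roi&(C[...,2]>10)&(C[...,2]<28)|roi&(C[...,2]>28),"g")
rect(roi&(C[...,2]>33)&(C[...,2]<60),"rests")
rect(roi&(C[...,2]>70),"head")
roi[:]=0; roi[170:270,400:470]=1
g=p.astype(int); grey=(g.max(2)-g.min(2)<40)&(g.min(2)>110)
rect(roi&grey,"pin")
cr=p[90:310,260:480]
save("crop",cv2.resize(cr,(600,600),interpolation=cv2.INTER_CUBIC))
s=robot.read_state();print(s["torque"],s["force"],np.arctan2(*s["tool_rot"][[1,0],0]))
i=robot.camera_info("wrist");print(i)
E
```

```text
g [312. 142.] 1334 [562.3  26.6] [384.3 153.8] 8.09 z [11.7 16.8 86. ]
g [316. 211.] 2533 [470.   31.5] [206.9 200.1] 6.17 z [ 15.9  21.  112.5]
g [311. 281.] 1459 [351.   49.8] [150.1  64.8] 84.46 z [11.1 15.5 83.7]
rests [315. 139.] 30 [717.7  41.3] [15.7 20.9] 12.7 z [33.1 34.8 37.9]
rests [292. 144.] 46 [701.6 100.8] [13.1 39.3] 6.65 z [35.8 41.9 57. ]
rests [344. 207.] 51 [537.3 -31.7] [20.6 14.1] 10.9 z [39.3 45.4 50.6]
rests [320. 210.] 95 [530.5  28.3] [20.4 27.8] 4.61 z [36.7 45.6 50.3]
rests [280. 214.] 27 [519.3 129.8] [14.2 10.9] 14.51 z [45.1 55.6 59.1]
rests [315. 281.] 29 [350.4  42.4] [20.7 13.9] 80.72 z [33.3 34.8 37.8]
head [299. 137.] 187 [710.3  86.7] [21.5 51.7] 7.16 z [ 74.5  83.7 135.8]
head [296. 208.] 326 [525.9  89.8] [29.1 68.1] 3.07 z [ 91.2 111.1 181.6]
head [296. 279.] 156 [356.9  87.6] [51.3 20.7] 78.91 z [ 78.6  82.9 136.5]
pin [433. 194.] 142 [ 488.6 -115.7] [ 31.8 458.6] 29.69 z [ 5.7 10.7 16.2]
pin [437. 242.] 87 [ 453.8 -278.7] [50.  13.9] 75.93 z [ 0.9 11.  15.1]
[ 0.01521975  0.0347486  -0.01479185] [ 0.83539696 -0.37782308 -0.05654115] -2.833811264806856
{'vertical_fov': 69.59788479253167, 'cx': 318.696887753489, 'cy': 201.58715775073728, 'k1': -0.04926946683746818, 'R': array([[ 0.30305141, -0.95297351, -0.00115242],
       [-0.91156929, -0.29023677,  0.29121134],
       [-0.27785117, -0.0872015 , -0.95665805]]), 't': array([-624.43356586,  -36.04665135,  392.45203413])}
```

View pics/crop.png

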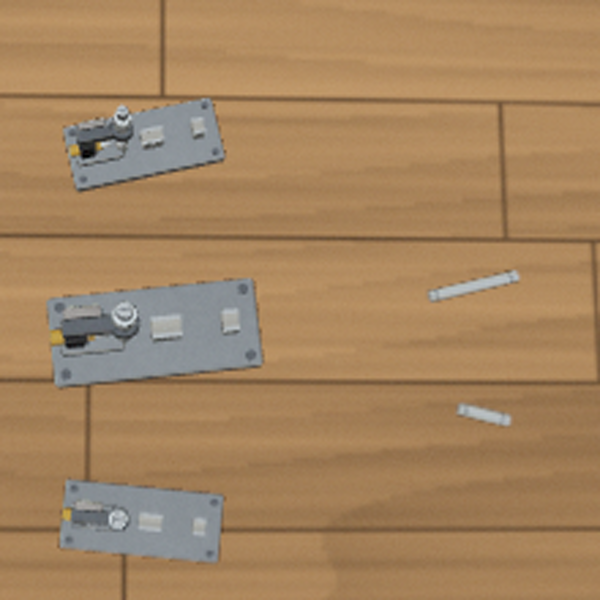

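```bash
cat >> h.py <<'E'
def to(P,ang=None,s=None):
    """print tool-frame shift (m) to world P (mm) and turn so tool x lies along angle ang (mod 180)"""
    s=s or robot.read_state(); R=np.array(s["tool_rot"])
    sh=R.T@(np.array(P,float)-s["position"])/1000
    o="shift "+str(np.round(sh,4))
    if ang is not None:
        a=np.degrees(np.arctan2(R[1,0],R[0,0])); t=-(((ang-a)+90)%180-90)   # + = clockwise from above
        o+=" turn %.2f (or %.2f)"%(t,t-np.sign(t)*180)
    print(o,"pos",np.round(s["position"],1),"q7",round(s["q"][6],3),"f",np.round(s["force"],2),"w",round(s["gripper_width"],1))
E
python3 - <<'E'
from h import *
z=np.load("pics/top0.npz"); p,d=z["p"],z["d"]; C=cloud("top",d)
roi=np.zeros((400,640),bool); roi[185:240,268:364]=1
m=roi&(C[...,2]>10)&(C[...,2]<26)&(C[...,0]>420)&(C[...,0]<600)&(abs(C[...,1])<200)
r=cv2.minAreaRect(C[m][:,:2].astype(np.float32)); print("plate",r, np.median(C[m][:,2]))
roi[:]=0; roi[185:203,412:455]=1
g=p.astype(int); m=roi&(g.max(2)-g.min(2)<40)&(g.min(2)>110)
v,u=np.nonzero(m); P=np.array([at_z("top",(a,b),9)[:2] for a,b in zip(u,v)])
r=cv2.minAreaRect(P.astype(np.float32)); c=P.mean(0); w,V=np.linalg.eigh(np.cov(P.T)); a=np.degrees(np.arctan2(V[1,1],V[0,1]))
print("pin",r,c,a)
to([c[0],c[1],150],a)
E
```

```text
plate ((529.7427368164062, 37.941978454589844), (86.73502349853516, 200.14976501464844), 6.166863441467285) 20.010591026669196
pin ((577.7094116210938, -273.1288757324219), (11.165125846862793, 91.54259490966797), 13.684017181396484) [ 577.73149064 -272.81214883] 103.97438535611018
shift [-0.4679  0.0946 -0.19  ] turn -86.34 (or 93.66) pos [ 189.4 -595.7  244.6] q7 -0.089 f [ 0.84 -0.38 -0.06] w 87.0
```

>>> {"fn": "servo_tool", "kwargs": {
  "commands": [
    [-0.045, 0.01, -0.018, -8.5, 0.087],
    [-0.09, 0.02, -0.036, -17, 0.087],
    [-0.135, 0.03, -0.054, -25.5, 0.087],
    [-0.18, 0.04, -0.075, -34, 0.087],
    [-0.234, 0.047, -0.095, -42.5, 0.087]
  ]
}}

```text
time_s: 1.5
position: [377.6, -437.9, 198.1]
tool_rot: [[-0.493, -0.0, 0.87], [-0.87, 0.0, -0.493], [0.0, -1.0, -0.0]]
force: [-0.4, -0.2, 0.8]
gripper_width: 87.0
```

>>> {"fn": "servo_tool", "kwargs": {
  "commands": [
    [-0.045, 0.01, 0.018, -8.5, 0.087],
    [-0.09, 0.02, 0.036, -17, 0.087],
    [-0.135, 0.03, 0.054, -25.5, 0.087],
    [-0.18, 0.04, 0.07, -34, 0.087],
    [-0.236, 0.047, 0.09, -42.5, 0.087]
  ]
}}

```text
time_s: 2.0
position: [565.8, -284.9, 152.1]
tool_rot: [[0.224, -0.001, 0.975], [-0.975, -0.0, 0.224], [0.0, -1.0, -0.001]]
force: [0.5, -1.2, -0.1]
gripper_width: 87.2
```

>>> {"fn": "servo_tool", "kwargs": {
  "commands": [
    [0, 0, 0, 0, 0.087],
    [0, 0, 0, 0, 0.087]
  ]
}}

```text
time_s: 2.2
position: [565.7, -284.6, 152.4]
tool_rot: [[0.221, -0.0, 0.975], [-0.975, 0.001, 0.221], [-0.001, -1.0, -0.0]]
force: [-1.4, -1.4, 0.3]
gripper_width: 86.9
```

```bash
python3 - <<'E'
from h import *
to([577.7,-272.8,150],104)
i=robot.camera_info("wrist"); p,d=robot.snapshot("wrist"); save("w1",p)
print(proj("wrist",[577.7,-272.8,6],i))
for k in ["pin_center","short_pin_center"]:print([(r["position"],r["conf"],at_z("wrist",r["position"],6,i)) for r in robot.tip_of(k,"wrist")][:2])
C=cloud("wrist",d,i); u,v=proj("wrist",[577.7,-272.8,6],i).astype(int)
g=p.astype(int); m=(g.max(2)-g.min(2)<40)&(g.min(2)>100)&(np.hypot(C[...,0]-577,C[...,1]+273)<55)
v,u=np.nonzero(m); P=np.array([at_z("wrist",(a,b),9,i)[:2] for a,b in zip(u,v)]);r=cv2.minAreaRect(P.astype(np.float32)); print(len(P),r,P.mean(0))
E
```

```text
shift [-0.0089  0.0024  0.0143] turn -1.23 (or 178.77) pos [ 565.7 -284.6  152.4] q7 0.463 f [-1.42 -1.36  0.28] w 86.9
[333.0493338  187.19125812]
[([335.8, 187.1], 0.59, array([ 580.43210405, -272.08089396,    6.        ]))]
[([214.8, 166.8], 0.66, array([ 456.02120161, -278.49339558,    6.        ]))]
4299 ((590.8270263671875, -310.7767028808594), (322.05731201171875, 171.88955688476562), 12.79547119140625) [ 601.38286202 -360.97749483]
```

View pics/w1.png

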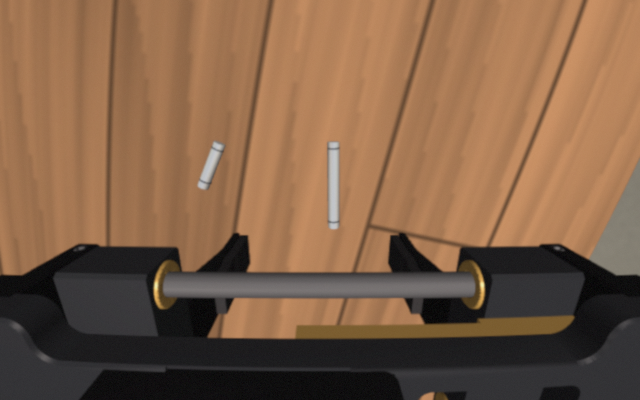

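The wrist view shows the long pin upright in the image, ends (334,142)–(334,228), and the short one at (210,166). The long pin's length will confirm the choice.

```bash
python3 - <<'E'
from h import *
i=robot.camera_info("wrist"); p=cv2.imread("pics/w1.png").astype(int)
m=np.zeros((400,640),bool); m[135:235,322:346]=1
m&=(p.max(2)-p.min(2)<60)&(p.min(2)>90)
v,u=np.nonzero(m); P=np.array([at_z("wrist",(a,b),9,i)[:2] for a,b in zip(u,v)]); r=cv2.minAreaRect(P.astype(np.float32)); print(len(P),r,P.mean(0))
w,V=np.linalg.eigh(np.cov(P.T)); V=V[:,1]*np.sign(V[1,1]); a=np.degrees(np.arctan2(V[1],V[0])); c=np.array(r[0])
print(a); g=c-15*V; to([g[0],g[1],50],a); to([g[0],g[1],9],a)
E
```

```text
1107 ((575.6895141601562, -275.3374938964844), (12.398161888122559, 92.25684356689453), 13.632020950317383) [ 575.32503604 -272.88948622]
103.68682623681305
shift [0.0054 0.1029 0.0144] turn -1.22 (or 178.78) pos [ 564.  -287.7  152.9] q7 0.463 f [-0.04  0.23 -0.4 ] w 86.9
shift [0.0053 0.1439 0.0144] turn -1.22 (or 178.78) pos [ 564.  -287.7  152.9] q7 0.463 f [-0.04  0.23 -0.4 ] w 86.9
```

>>> {"fn": "servo_tool", "kwargs": {
  "commands": [
    [0.003, 0.04, 0.015, -1.2, 0.087],
    [0.003, 0.08, 0.015, -1.2, 0.087],
    [0.003, 0.08, 0.015, -1.2, 0.087],
    [0.003, 0.08, 0.015, -1.2, 0.087],
    [0.003, 0.08, 0.015, -1.2, 0.087]
  ]
}}

```text
time_s: 2.85
position: [581.0, -286.8, 75.5]
tool_rot: [[0.238, 0.003, 0.971], [-0.971, -0.002, 0.238], [0.002, -1.0, 0.002]]
force: [-0.6, 0.8, 0.4]
gripper_width: 86.8
```

```bash
python3 - <<'E'
from h import *
i=robot.camera_info("wrist"); s=robot.read_state();p,d=robot.snapshot("wrist"); save("w2",p)
to([577.5+3.6,-272.5-14.6,9],103.9,s); to([0,0,0])
m=np.zeros((400,640),bool); m[:,250:420]=1; p=p.astype(int)
m&=(p.max(2)-p.min(2)<60)&(p.min(2)>110)
n,l,st,c=cv2.connectedComponentsWithStats(m.astype(np.uint8))
for k in range(1,n):
    if st[k,4]<400: continue
    v,u=np.nonzero(l==k); P=np.array([at_z("wrist",(a,b),9,i)[:2] for a,b in zip(u,v)]); print(st[k],cv2.minAreaRect(P.astype(np.float32)),P.mean(0))
E
```

```text
shift [ 0.0001  0.0665 -0.0002] turn -0.14 (or 179.86) pos [ 581.  -286.8   75.5] q7 0.441 f [-0.59  0.78  0.43] w 86.8
shift [-0.4171  0.0731 -0.4964] pos [ 581.2 -286.7   75.6] q7 0.441 f [ 0.58 -0.09  1.2 ] w 87.0
[ 312  143   16  117 1705] ((577.6692504882812, -272.1712646484375), (10.927794456481934, 91.6672134399414), 13.376959800720215) [ 576.78858392 -269.42812172]
[250 285 170   8 938] ((607.71875, -340.5100402832031), (141.75494384765625, 6.597718715667725), 14.411580085754395) [ 608.08964613 -340.52351391]
```

View pics/w2.png

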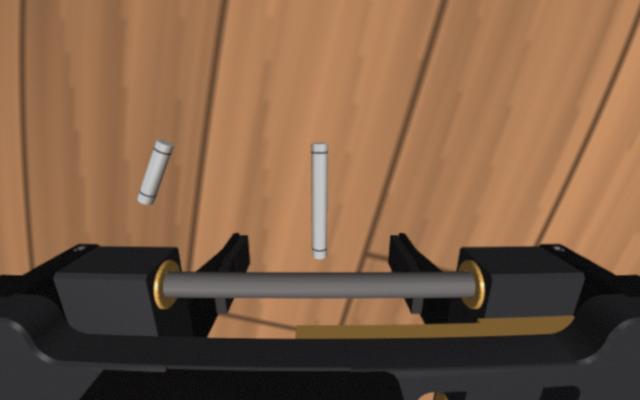

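Chosen pin measures 91 x 11 mm, so it is the long one, centred (577.6,-272.2). The tool sits 15 mm off its centre. Next: descend and grip.

>>> {"fn": "servo_tool", "kwargs": {
  "commands": [
    [0, 0.03, 0, 0, 0.06],
    [0, 0.045, 0, 0, 0.04],
    [0, 0.0515, 0, 0, 0.04],
    [0, 0.0515, 0, 0, 0.04],
    [0, 0.0515, 0, 0, 0.04]
  ]
}}

```text
time_s: 3.4
position: [580.7, -286.1, 22.6]
tool_rot: [[0.239, 0.001, 0.971], [-0.971, -0.001, 0.239], [0.001, -1.0, 0.001]]
force: [-1.3, -0.2, 5.6]
gripper_width: 54.6
```

>>> {"fn": "servo_tool", "kwargs": {
  "commands": [
    [0, 0, 0, 0, 0.02],
    [0, 0, 0, 0, 0.008],
    [0, 0, 0, 0, 0.006],
    [0, 0, 0, 0, 0.006],
    [0, 0, 0, 0, 0.006]
  ]
}}

```text
time_s: 3.9
position: [580.8, -286.3, 22.6]
tool_rot: [[0.239, 0.001, 0.971], [-0.971, -0.001, 0.239], [0.001, -1.0, 0.001]]
force: [-1.5, -0.6, 4.9]
gripper_width: 15.1
```

>>> {"fn": "servo_tool", "kwargs": {
  "commands": [
    [0, -0.001, 0, 0, 0.006],
    [0, -0.001, 0, 0, 0.006],
    [0, -0.001, 0, 0, 0.006],
    [0, -0.001, 0, 0, 0.006]
  ]
}}

```text
time_s: 4.3
position: [580.3, -285.8, 22.6]
tool_rot: [[0.239, 0.0, 0.971], [-0.971, -0.0, 0.239], [0.0, -1.0, 0.0]]
force: [-1.6, -0.3, 4.7]
gripper_width: 11.1
```

>>> {"fn": "servo_tool", "kwargs": {
  "commands": [
    [0, -0.03, 0, 0, 0.006],
    [0, -0.075, 0, 0, 0.006],
    [0, -0.125, 0, 0, 0.006],
    [0, -0.125, 0, 0, 0.006],
    [0, -0.125, 0, 0, 0.006]
  ]
}}

```text
time_s: 4.8
position: [580.7, -285.8, 148.3]
tool_rot: [[0.239, 0.002, 0.971], [-0.971, -0.001, 0.239], [0.002, -1.0, 0.002]]
force: [-0.4, -0.5, -1.8]
gripper_width: 10.8
```

```bash
python3 - <<'E'
from h import *
O=np.array([526.5,67.8,0]); a=np.radians(96.17); X=np.array([np.cos(a),np.sin(a),0])
# pin 15mm ahead; tool at gauge x -85 -> pin at -70
P=O-85*X; print(P); to([P[0],P[1],148],96.17)
E
```

```text
[535.6356984  -16.70762696   0.        ]
shift [-2.721e-01 -1.000e-04  2.060e-02] turn 7.66 (or -172.34) pos [ 580.7 -285.8  148.3] q7 0.467 f [-0.4  -0.51 -1.81] w 10.8
```

>>> {"fn": "servo_tool", "kwargs": {
  "commands": [
    [-0.04, 0, 0.004, 2, 0.006],
    [-0.085, 0, 0.008, 4, 0.006],
    [-0.13, 0, 0.012, 6, 0.006],
    [-0.175, 0, 0.016, 7.7, 0.006],
    [-0.215, 0, 0.018, 7.7, 0.006]
  ]
}}

```text
time_s: 5.3
position: [544.7, -70.2, 145.5]
tool_rot: [[0.107, -0.003, 0.994], [-0.994, 0.001, 0.107], [-0.001, -1.0, -0.003]]
force: [0.9, 1.2, 0.3]
gripper_width: 11.0
```

>>> {"fn": "servo_tool", "kwargs": {
  "commands": [
    [-0.03, 0, 0, 0, 0.006],
    [-0.045, 0, 0, 0, 0.006],
    [-0.045, 0, 0, 0, 0.006],
    [-0.045, 0, 0, 0, 0.006],
    [-0.045, 0, 0, 0, 0.006]
  ]
}}

```text
time_s: 5.8
position: [541.5, -30.0, 146.7]
tool_rot: [[0.104, -0.001, 0.995], [-0.995, -0.0, 0.104], [0.0, -1.0, -0.001]]
force: [-0.4, -0.7, -1.5]
gripper_width: 10.9
```

```bash
python3 - <<'E'
from h import *
O=np.array([526.5,67.8,0]); a=np.radians(96.17); X=np.array([np.cos(a),np.sin(a),0]);P=O-85*X
i=robot.camera_info("wrist"); s=robot.read_state();p,d=robot.snapshot("wrist"); save("w3",p); np.savez("pics/w3.npz",p=p,d=d)
to([P[0],P[1],66.6],96.17,s)
for k in ["lay_point","gauge","knob_mid","pin_center"]:print(k,[(r["position"],r["conf"]) for r in robot.tip_of(k,"wrist")][:3])
for n,x in dict(outer=-100.5,inner=-40,orig=0).items(): print(n,proj("wrist",O+x*X+[0,0,47 if x else 182],i))
C=cloud("wrist",d,i)
m=(C[...,2]>12)&(C[...,2]<26)&(C[...,0]>440)&(C[...,0]<620)&(abs(C[...,1]-38)<130)
r=cv2.minAreaRect(C[m][:,:2].astype(np.float32));print(r)
m=(C[...,2]>34)&(C[...,2]<58)&(C[...,0]>440)&(C[...,0]<620)&(abs(C[...,1]-38)<130)
n,l,st,c=cv2.connectedComponentsWithStats(m.astype(np.uint8))
for k in range(1,n):
    if st[k,4]>60: print(st[k],cv2.minAreaRect(C[l==k][:,:2].astype(np.float32)))
E
```

```text
shift [-0.0138  0.0801 -0.0044] turn -0.19 (or 179.81) pos [541.5 -30.  146.7] q7 -0.063 f [-0.41 -0.67 -1.48] w 10.9
lay_point [([104.2, 129.4], 0.87), ([312.2, 182.0], 0.6)]
gauge [([310.8, 88.6], 0.97), ([501.7, 109.9], 0.81), ([134.5, 69.1], 0.78)]
knob_mid [([304.9, 59.2], 0.68), ([634.8, 108.4], 0.62)]
pin_center [([319.5, 232.7], 0.75)]
outer [314.284933  211.4223356]
inner [313.7328695  141.75713045]
orig [305.7489363   57.82074626]
((528.9044189453125, 40.426910400390625), (86.83088684082031, 198.6044921875), 6.311190128326416)
[301 121  25  36 828] ((529.8736572265625, 30.321449279785156), (19.927289962768555, 28.321931838989258), 6.167093276977539)
[303 197   6  21 112] ((529.229736328125, -30.54839324951172), (4.734086990356445, 15.505255699157715), 7.807267665863037)
```

View pics/w3.png

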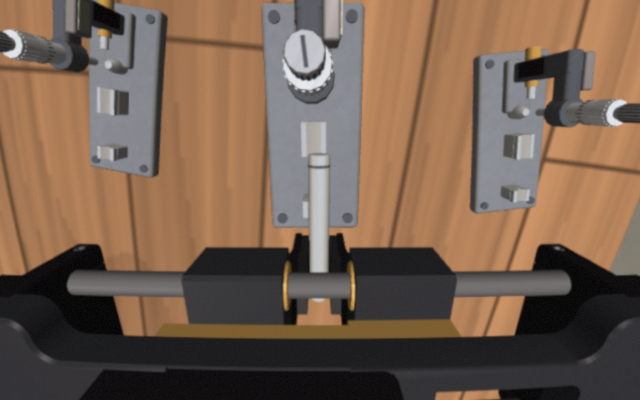

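```bash
cat >> h.py <<'E'
O=np.array([526.1,69.2,0]); A=np.radians(96.17); GX=np.array([np.cos(A),np.sin(A),0]); GY=np.array([-np.sin(A),np.cos(A),0])
def gz(P): P=np.array(P)-O; return np.round([P@GX,P@GY,P[2]],1)
E
python3 - <<'E'
from h import *
s=robot.read_state(); i=robot.camera_info("wrist"); print(gz(s["position"]),s["position"])
for px in [(319.5,154),(319,240)]: print(gz(at_z("wrist",px,130,i)), gz(at_z("wrist",px,136,i)))
P=O-84*GX; to([P[0],P[1],90],96.17);to([P[0],P[1],67],96.17)
E
```

```text
[-98.9  -4.8 147.2] [541.53857543 -28.58973715 147.18982957]
[-39.3  -5.  130. ] [-38.5  -4.9 136. ]
[-90.4  -4.6 130. ] [-87.7  -4.6 136. ]
shift [-0.0149  0.0572 -0.0049] turn -0.10 (or 179.90) pos [541.5 -28.6 147.2] q7 -0.064 f [ 0.59  0.39 -1.33] w 11.0
shift [-0.0149  0.0802 -0.0049] turn -0.10 (or 179.90) pos [541.5 -28.6 147.2] q7 -0.064 f [ 0.59  0.39 -1.33] w 11.0
```

>>> {"fn": "servo_tool", "kwargs": {
  "commands": [
    [-0.015, 0, -0.005, 0, 0.006],
    [-0.015, 0.03, -0.005, 0, 0.006],
    [-0.015, 0.057, -0.005, 0, 0.006],
    [-0.015, 0.068, -0.005, 0, 0.006],
    [-0.015, 0.068, -0.005, 0, 0.006]
  ]
}}

```text
time_s: 6.55
position: [533.7, -12.8, 78.1]
tool_rot: [[0.108, -0.003, 0.994], [-0.994, 0.001, 0.108], [-0.001, -1.0, -0.003]]
force: [-0.2, -0.1, 0.6]
gripper_width: 11.2
```

>>> {"fn": "servo_tool", "kwargs": {
  "commands": [
    [0, 0.004, 0, 0, 0.006],
    [0, 0.008, 0, 0, 0.006],
    [0, 0.0105, 0, 0, 0.006],
    [0, 0.0105, 0, 0, 0.006]
  ]
}}

```text
time_s: 6.95
position: [535.0, -13.5, 68.9]
tool_rot: [[0.107, 0.0, 0.994], [-0.994, -0.0, 0.107], [0.0, -1.0, 0.0]]
force: [-0.0, -1.1, -0.8]
gripper_width: 11.2
```

```bash
python3 - <<'E'
from h import *
s=robot.read_state(); i=robot.camera_info("wrist"); p,d=robot.snapshot("wrist"); save("w4",p)
print(gz(s["position"]),s["force"],s["torque"])
E
```

```text
[-83.2   0.   68.9] [-0.01631474 -1.07613897 -0.82379764] [ 0.03266656 -0.07557128  0.01431974]
```

View pics/w4.png

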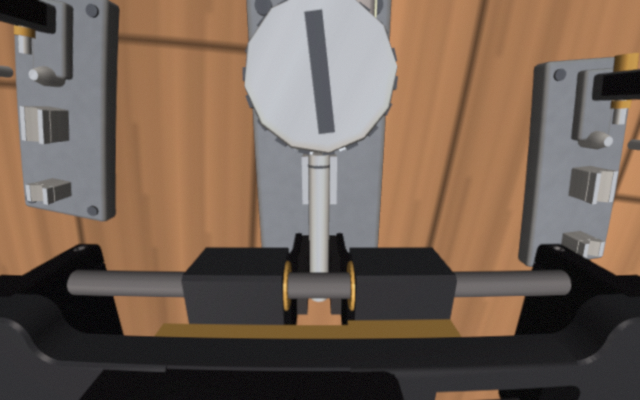

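The pin is centred over the inner rest (column 319, rest 302–336). I'll lower it to contact.

>>> {"fn": "servo_tool", "kwargs": {
  "commands": [
    [0, 0.001, 0, 0, 0.006],
    [0, 0.002, 0, 0, 0.006],
    [0, 0.002, 0, 0, 0.006]
  ]
}}

```text
time_s: 7.3
position: [535.1, -13.4, 66.9]
tool_rot: [[0.107, 0.001, 0.994], [-0.994, 0.0, 0.107], [0.0, -1.0, 0.001]]
force: [1.0, 0.8, -1.0]
gripper_width: 11.0
```

>>> {"fn": "servo_tool", "kwargs": {
  "commands": [
    [0, 0.001, 0, 0, 0.006],
    [0, 0.001, 0, 0, 0.006]
  ]
}}

```text
time_s: 7.5
position: [535.5, -13.4, 66.5]
tool_rot: [[0.107, 0.001, 0.994], [-0.994, -0.0, 0.107], [0.0, -1.0, 0.001]]
force: [-0.9, 0.9, 6.8]
gripper_width: 11.0
```

>>> {"fn": "servo_tool", "kwargs": {
  "commands": [
    [0, 0.0005, 0, 0, 0.006],
    [0, 0.0005, 0, 0, 0.006]
  ]
}}

```text
time_s: 7.7
position: [535.5, -13.3, 66.4]
tool_rot: [[0.107, 0.001, 0.994], [-0.994, -0.0, 0.107], [0.001, -1.0, 0.001]]
force: [-4.5, 0.7, 12.3]
gripper_width: 11.0
```

>>> {"fn": "servo_tool", "kwargs": {
  "commands": [
    [0, -0.0013, 0, 0, 0.006],
    [0, -0.0013, 0, 0, 0.02],
    [0, -0.0013, 0, 0, 0.03],
    [0, -0.0013, 0, 0, 0.03],
    [0, -0.0013, 0, 0, 0.03]
  ]
}}

```text
time_s: 8.2
position: [534.8, -13.7, 66.4]
tool_rot: [[0.107, -0.0, 0.994], [-0.994, -0.0, 0.107], [0.0, -1.0, -0.0]]
force: [0.8, 0.4, -0.6]
gripper_width: 28.6
```

>>> {"fn": "servo_tool", "kwargs": {
  "commands": [
    [0, -0.02, 0, 0, 0.03],
    [0, -0.04, 0, 0, 0.03],
    [0.025, -0.04, 0, 0, 0.03],
    [0.05, -0.04, 0, 0, 0.02],
    [0.05, -0.04, 0, 0, 0]
  ]
}}

```text
time_s: 8.7
position: [540.3, -67.3, 106.4]
tool_rot: [[0.102, -0.0, 0.995], [-0.995, -0.002, 0.102], [0.002, -1.0, -0.0]]
force: [0.7, -0.2, 0.1]
gripper_width: 21.0
```

>>> {"fn": "servo_tool", "kwargs": {
  "commands": [
    [0, 0, 0, 0, 0],
    [0, 0, 0, 0, 0],
    [0, 0, 0, 0, 0],
    [0, 0, 0, 0, 0]
  ]
}}

```text
time_s: 9.1
position: [540.2, -62.5, 106.5]
tool_rot: [[0.108, -0.0, 0.994], [-0.994, 0.0, 0.108], [-0.0, -1.0, -0.0]]
force: [0.6, 0.4, 0.8]
gripper_width: 0.8
```

```bash
python3 - <<'E'
from h import *
s=robot.read_state(); i=robot.camera_info("wrist"); p,d=robot.snapshot("wrist"); save("w5",p); np.savez("pics/w5.npz",p=p,d=d)
print(gz(s["position"]),s["force"],s["gripper_width"])
E
```

```text
[-1.324e+02  1.000e-01  1.065e+02] [0.6259863  0.39880194 0.77723169] 0.8105010810510708
```

View pics/w5.png

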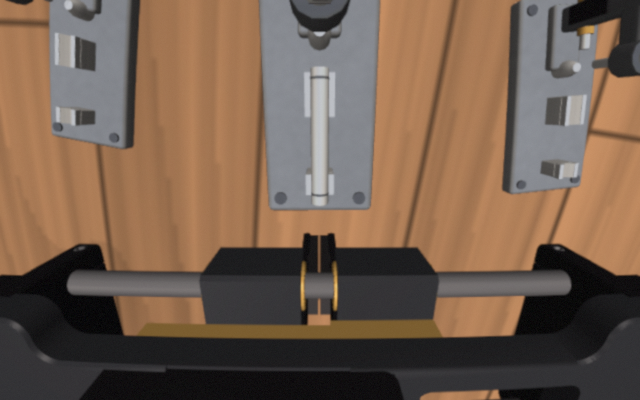

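The pin lies in both rests, from (319,68) to (319,204). Now lower the closed fingers behind it and push.

>>> {"fn": "servo_tool", "kwargs": {
  "commands": [
    [0, 0.02, 0, 0, 0],
    [0, 0.033, 0, 0, 0],
    [0, 0.035, 0, 0, 0],
    [0, 0.035, 0, 0, 0],
    [0, 0.035, 0, 0, 0]
  ]
}}

```text
time_s: 9.65
position: [540.6, -63.1, 72.1]
tool_rot: [[0.107, 0.001, 0.994], [-0.994, -0.0, 0.107], [0.0, -1.0, 0.001]]
force: [0.0, -0.4, 0.8]
gripper_width: 0.9
```

>>> {"fn": "servo_tool", "kwargs": {
  "commands": [
    [-0.004, 0, 0, 0, 0],
    [-0.008, 0, 0, 0, 0],
    [-0.011, 0, 0, 0, 0],
    [-0.014, 0, 0, 0, 0],
    [-0.018, 0, 0, 0, 0]
  ]
}}

```text
time_s: 10.15
position: [538.5, -45.3, 71.7]
tool_rot: [[0.107, 0.0, 0.994], [-0.994, -0.0, 0.107], [0.0, -1.0, 0.0]]
force: [0.7, -1.5, -0.2]
gripper_width: 0.1
```

>>> {"fn": "servo_tool", "kwargs": {
  "commands": [
    [-0.004, 0, 0, 0, 0],
    [-0.008, 0, 0, 0, 0],
    [-0.012, 0, 0, 0, 0],
    [-0.015, 0, 0, 0, 0],
    [-0.018, 0, 0, 0, 0]
  ]
}}

```text
time_s: 10.65
position: [536.3, -27.1, 71.5]
tool_rot: [[0.107, -0.0, 0.994], [-0.994, -0.0, 0.107], [0.0, -1.0, -0.0]]
force: [0.4, -1.3, -0.5]
gripper_width: 0.3
```

```bash
python3 - <<'E'
from h import *
s=robot.read_state(); i=robot.camera_info("wrist"); p,d=robot.snapshot("wrist"); save("w6",p[:, 160:480])
print(gz(s["position"]),s["force"],s["torque"])
E
```

```text
[-96.8   0.2  71.5] [ 0.36961456 -1.34410673 -0.50990127] [-0.20796543 -0.12530778 -0.02185894]
```

View pics/w6.png

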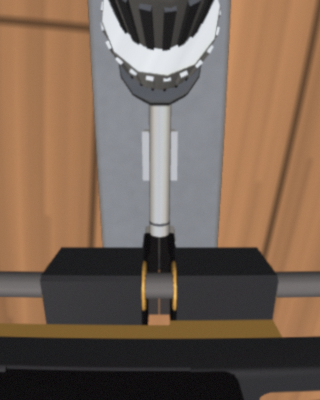

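>>> {"fn": "servo_tool", "kwargs": {
  "commands": [
    [-0.002, 0, 0, 0, 0],
    [-0.004, 0, 0, 0, 0],
    [-0.006, 0, 0, 0, 0],
    [-0.007, 0, 0, 0, 0],
    [-0.008, 0, 0, 0, 0]
  ]
}}

```text
time_s: 11.2
position: [535.5, -19.5, 71.6]
tool_rot: [[0.107, 0.0, 0.994], [-0.994, -0.0, 0.107], [0.0, -1.0, 0.0]]
force: [0.2, -1.0, 0.0]
gripper_width: 0.0
```

>>> {"fn": "servo_tool", "kwargs": {
  "commands": [
    [-0.0003, 0, 0, 0, 0],
    [-0.0006, 0, 0, 0, 0],
    [-0.0009, 0, 0, 0, 0],
    [-0.0012, 0, 0, 0, 0],
    [-0.0015, 0, 0, 0, 0]
  ]
}}

```text
time_s: 11.7
position: [535.4, -18.0, 71.5]
tool_rot: [[0.107, 0.0, 0.994], [-0.994, -0.0, 0.107], [0.0, -1.0, 0.0]]
force: [0.2, -1.0, 0.5]
gripper_width: 0.6
```

>>> {"fn": "servo_tool", "kwargs": {
  "commands": [
    [-0.0003, 0, 0, 0, 0],
    [-0.0006, 0, 0, 0, 0],
    [-0.0008, 0, 0, 0, 0],
    [-0.0008, 0, 0, 0, 0]
  ]
}}

```text
time_s: 12.1
position: [535.3, -17.1, 71.5]
tool_rot: [[0.107, 0.0, 0.994], [-0.994, -0.0, 0.107], [0.0, -1.0, 0.0]]
force: [0.7, -1.1, 0.1]
gripper_width: 0.8
```

>>> {"fn": "servo_tool", "kwargs": {
  "commands": [
    [-0.0003, 0, 0, 0, 0],
    [-0.0006, 0, 0, 0, 0],
    [-0.0006, 0, 0, 0, 0]
  ]
}}

```text
time_s: 12.4
position: [535.2, -16.5, 71.5]
tool_rot: [[0.107, 0.0, 0.994], [-0.994, -0.0, 0.107], [0.0, -1.0, 0.0]]
force: [0.7, -0.9, 0.7]
gripper_width: 0.5
```

>>> {"fn": "servo_tool", "kwargs": {
  "commands": [
    [-0.0003, 0, 0, 0, 0],
    [-0.0006, 0, 0, 0, 0],
    [-0.0006, 0, 0, 0, 0]
  ]
}}

```text
time_s: 12.7
position: [535.2, -15.9, 71.6]
tool_rot: [[0.107, 0.0, 0.994], [-0.994, -0.0, 0.107], [0.0, -1.0, 0.0]]
force: [0.7, -0.6, 0.4]
gripper_width: 0.2
```

>>> {"fn": "servo_tool", "kwargs": {
  "commands": [
    [-0.0003, 0, 0, 0, 0],
    [-0.0006, 0, 0, 0, 0],
    [-0.0006, 0, 0, 0, 0]
  ]
}}

```text
time_s: 13.0
position: [535.1, -15.6, 71.6]
tool_rot: [[0.107, 0.0, 0.994], [-0.994, -0.0, 0.107], [0.0, -1.0, 0.0]]
force: [1.1, -1.6, 0.4]
gripper_width: 0.7
```

>>> {"fn": "servo_tool", "kwargs": {
  "commands": [
    [-0.0003, 0, 0, 0, 0],
    [-0.0005, 0, 0, 0, 0],
    [-0.0005, 0, 0, 0, 0]
  ]
}}

```text
time_s: 13.3
position: [535.1, -15.2, 71.6]
tool_rot: [[0.107, 0.0, 0.994], [-0.994, -0.0, 0.107], [0.0, -1.0, 0.0]]
force: [1.2, -2.9, -0.2]
gripper_width: 0.3
```

>>> {"fn": "servo_tool", "kwargs": {
  "commands": [
    [-0.0002, 0, 0, 0, 0],
    [-0.0003, 0, 0, 0, 0],
    [-0.0003, 0, 0, 0, 0]
  ]
}}

```text
time_s: 13.6
position: [535.0, -14.9, 71.6]
tool_rot: [[0.107, 0.0, 0.994], [-0.994, -0.0, 0.107], [0.0, -1.0, -0.0]]
force: [1.3, -3.9, 0.5]
gripper_width: 0.4
```

```bash
python3 - <<'E'
from h import *
s=robot.read_state(); i=robot.camera_info("wrist"); p,d=robot.snapshot("wrist")
print(gz(s["position"]),s["force"],s["torque"])
q,ds=robot.snapshot("scene")
u,v=proj("scene",O+[0,0,60]).astype(int); print(u,v)
a=cv2.resize(p[100:300,220:420],(400,400)); b=cv2.resize(q[v-50:v+50,u-50:u+50],(400,400),interpolation=cv2.INTER_CUBIC)
save("w7",np.hstack([a,b]))
E
```

```text
[-84.6   0.2  71.6] [ 1.34847998 -3.90308007  0.49507912] [-1.02007704 -0.3006273  -0.04202219]
326 217
```

View pics/w7.png

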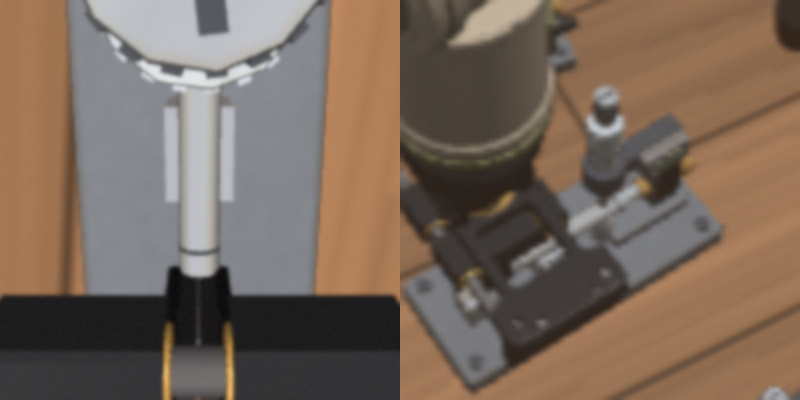

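The pin passes under the spindle to the stop screw, at gauge x −84.6 as expected (about 4 N contact). Back off, rise, and wind the wrist anticlockwise.

>>> {"fn": "servo_tool", "kwargs": {
  "commands": [
    [0.002, 0, 0, 0, 0],
    [0.006, 0, 0, 0, 0],
    [0.02, -0.002, 0, 0, 0],
    [0.025, -0.03, 0, 0, 0],
    [0.025, -0.05, 0, 0, 0.01]
  ]
}}

```text
time_s: 14.2
position: [537.8, -41.1, 122.5]
tool_rot: [[0.105, -0.0, 0.994], [-0.994, 0.0, 0.105], [-0.0, -1.0, -0.0]]
force: [0.7, 0.9, 0.1]
gripper_width: 3.8
```

>>> {"fn": "servo_tool", "kwargs": {
  "commands": [
    [0, -0.04, 0, 0, 0.03],
    [0, -0.08, 0, 0, 0.03],
    [0, -0.12, 0, -8.5, 0.03],
    [0, -0.15, 0, -17, 0.03],
    [0, -0.15, 0, -25.5, 0.03]
  ]
}}

```text
time_s: 14.7
position: [539.4, -39.9, 276.3]
tool_rot: [[0.53, 0.007, 0.848], [-0.848, -0.001, 0.53], [0.004, -1.0, 0.005]]
force: [-0.3, 0.6, -1.3]
gripper_width: 29.3
```

>>> {"fn": "servo_tool", "kwargs": {
  "commands": [
    [0, 0, 0, -8.5, 0.03],
    [0, 0, 0, -17, 0.03],
    [0, 0, 0, -25.5, 0.03],
    [0, 0, 0, -34, 0.03],
    [0, 0, 0, -42.5, 0.03]
  ]
}}

```text
time_s: 15.2
position: [537.6, -40.1, 271.7]
tool_rot: [[0.964, -0.0, 0.268], [-0.268, 0.0, 0.964], [-0.0, -1.0, 0.0]]
force: [-0.1, 0.6, -0.7]
gripper_width: 30.1
```

>>> {"fn": "servo_tool", "kwargs": {
  "commands": [
    [0, 0, 0, -8.5, 0.03],
    [0, 0, 0, -17, 0.03],
    [0, 0, 0, -25.5, 0.03],
    [0, 0, 0, -34, 0.03],
    [0, 0, 0, -42.5, 0.03]
  ]
}}

```text
time_s: 15.7
position: [537.6, -40.1, 271.6]
tool_rot: [[0.891, -0.0, -0.454], [0.454, 0.0, 0.891], [0.0, -1.0, 0.0]]
force: [0.1, -0.3, 0.2]
gripper_width: 30.3
```

>>> {"fn": "servo_tool", "kwargs": {
  "commands": [
    [0, 0, 0, -8, 0.03],
    [0, 0, 0, -16, 0.03],
    [0, 0, 0, -20, 0.03],
    [0, 0, 0, -20, 0.03]
  ]
}}

```text
time_s: 16.1
position: [537.6, -40.1, 271.6]
tool_rot: [[0.686, -0.0, -0.727], [0.727, 0.0, 0.686], [0.0, -1.0, 0.0]]
force: [0.1, -0.4, 0.4]
gripper_width: 30.5
```

```bash
python3 - <<'E'
from h import *
s=robot.read_state(); R=s["tool_rot"]; print(s["q"],R[:,0],s["gripper_width"])
to([O[0],O[1],300],None,s)
q,d=robot.snapshot("scene"); u,v=proj("scene",O+[0,0,60]).astype(int); np.savez("pics/s8.npz",p=q,d=d)
p,d=robot.snapshot("top"); np.savez("pics/t8.npz",p=p,d=d)
u2,v2=proj("top",O+[0,0,60]).astype(int);print(u2,v2)
save("w8",np.hstack([cv2.resize(a,(400,400),interpolation=cv2.INTER_CUBIC) for a in (q[v-40:v+40,u-40:u+40],p[v2-30:v2+30,u2-30:u2+30])]))
E
```

```text
[ 0.74702951  0.22356659 -0.86633523  1.6124633   0.17234752  1.38571877
  2.24646889] [6.86194134e-01 7.27418431e-01 1.90480265e-04] 30.45520764719924
shift [ 0.0716 -0.0284  0.0834] pos [537.6 -40.1 271.6] q7 2.246 f [ 0.14 -0.38  0.38] w 30.5
304 210
```

>>> {"fn": "servo_tool", "kwargs": {
  "commands": [
    [0.02, -0.028, 0.025, 0, 0.03],
    [0.05, -0.028, 0.06, 0, 0.03],
    [0.0716, -0.0284, 0.0834, 0, 0.03],
    [0.0716, -0.0284, 0.0834, 0, 0.03],
    [0.0716, -0.0284, 0.0834, 0, 0.03]
  ]
}}

```text
time_s: 16.7
position: [526.2, 70.2, 300.0]
tool_rot: [[0.687, 0.0, -0.727], [0.727, -0.0, 0.687], [-0.0, -1.0, -0.0]]
force: [0.0, -0.1, -0.1]
gripper_width: 30.0
```

>>> {"fn": "servo_tool", "kwargs": {
  "commands": [
    [0, 0, 0, 0, 0.03],
    [0, 0, 0, 0, 0.03]
  ]
}}

```text
time_s: 16.9
position: [526.4, 68.5, 299.7]
tool_rot: [[0.689, -0.0, -0.725], [0.725, -0.0, 0.689], [-0.0, -1.0, 0.0]]
force: [0.7, -0.2, 0.4]
gripper_width: 29.8
```

```bash
python3 - <<'E'
from h import *
i=robot.camera_info("wrist"); s=robot.read_state(); p,d=robot.snapshot("wrist"); np.savez("pics/w9.npz",p=p,d=d); save("w9",p)
print(s["position"]); print(proj("wrist",O+[0,0,182],i))
for r in robot.tip_of("knob_mid","wrist")[:3]: print(r, at_z("wrist",r["position"],171,i))
C=cloud("wrist",d,i); m=(C[...,2]>176)&(C[...,2]<190)&(np.hypot(C[...,0]-O[0],C[...,1]-O[1])<25)
print(m.sum(),cv2.minEnclosingCircle(C[m][:,:2].astype(np.float32)),C[m].mean(0))
z=np.load("pics/t8.npz");C=cloud("top",z["d"]);m=(C[...,2]>165)&(C[...,2]<190)&(np.hypot(C[...,0]-O[0],C[...,1]-O[1])<25);print(m.sum(),C[m].mean(0))
m=(C[...,2]>12)&(C[...,2]<26)&(C[...,0]>440)&(C[...,0]<620)&(abs(C[...,1]-38)<130); print(cv2.minAreaRect(C[m][:,:2].astype(np.float32)))
E
```

```text
[526.43188968  68.48354015 299.72935509]
[318.86014604 203.58898165]
{'position': [443.5, 78.6], 'conf': 0.64} [369.42516933  63.68433686 171.        ]
196 ((525.5545654296875, 69.67015075683594), 7.340600490570068) [524.96975243  69.03179771 181.79999031]
37 [525.38859318  67.84733581 179.71924878]
((529.7883911132812, 37.90596008300781), (86.72390747070312, 199.97552490234375), 6.318411350250244)
```

View pics/w9.png

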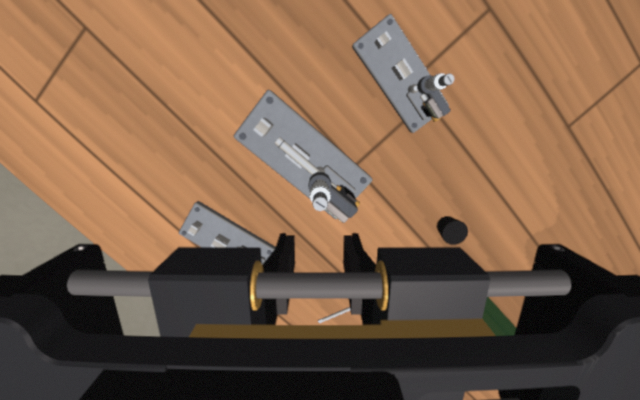

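Knob centre is at (320,203), world (525.5,69.5); the pin lies home. Descend with open jaws around the knob, tips at about 162 mm, and close.

>>> {"fn": "servo_tool", "kwargs": {
  "commands": [
    [0, 0.03, 0.0013, 0, 0.03],
    [0, 0.075, 0.0013, 0, 0.03],
    [0, 0.1, 0.0013, 0, 0.03],
    [0, 0.115, 0.0013, 0, 0.03],
    [0, 0.115, 0.0013, 0, 0.03]
  ]
}}

```text
time_s: 17.5
position: [524.6, 70.2, 183.5]
tool_rot: [[0.687, -0.003, -0.727], [0.727, 0.0, 0.687], [-0.002, -1.0, 0.002]]
force: [0.4, 0.7, -0.1]
gripper_width: 30.1
```

>>> {"fn": "servo_tool", "kwargs": {
  "commands": [
    [0, 0, 0, 0, 0.02],
    [0, 0, 0, 0, 0.016],
    [0, 0, 0, 0, 0.016],
    [0, 0, 0, 0, 0.016]
  ]
}}

```text
time_s: 17.9
position: [525.7, 70.8, 185.7]
tool_rot: [[0.687, 0.001, -0.727], [0.727, -0.0, 0.687], [0.001, -1.0, -0.001]]
force: [-0.1, 0.3, 0.6]
gripper_width: 16.7
```

```bash
python3 - <<'E'
from h import *
s=robot.read_state(); print(s["position"],s["force"],s["torque"],s["gripper_width"])
E
```

```text
[525.67985058  70.78707174 185.71346375] [-0.14913995  0.27752483  0.57118823] [ 0.11821884 -0.10346944 -0.00644995] 16.715569253155756
```

>>> {"fn": "servo_tool", "kwargs": {
  "commands": [
    [0, 0.001, 0, 0, 0.012],
    [0, 0.001, 0, 0, 0.012],
    [0, 0.001, 0, 0, 0.012],
    [0, 0.001, 0, 0, 0.012]
  ]
}}

```text
time_s: 18.3
position: [526.2, 70.2, 184.6]
tool_rot: [[0.687, 0.002, -0.727], [0.727, -0.001, 0.687], [0.001, -1.0, -0.002]]
force: [4.3, -2.8, 4.9]
gripper_width: 13.0
```

```bash
cat >> h.py <<'E'
def st():
    s=robot.read_state(); R=s["tool_rot"]; print("pos",np.round(s["position"],2),"f",np.round(s["force"],2),"fTool",np.round(R.T@s["force"],2),"T",np.round(s["torque"],3),"w",round(s["gripper_width"],1),"yaw",round(np.degrees(np.arctan2(R[1,0],R[0,0])),2),"q",np.round(s["q"],2))
E
python3 - <<'E'
from h import *
st(); robot.snapshot("scene"); st()
E
```

```text
pos [526.2   70.23 184.59] f [ 4.28 -2.82  4.9 ] fTool [ 0.89 -4.89 -5.05] T [-0.688 -1.104  0.007] w 13.0 yaw 46.6 q [ 0.58  0.29 -0.92  1.75  0.24  1.22  1.98]
pos [526.24  70.23 184.62] f [ 4.07 -3.47  4.62] fTool [ 0.28 -4.61 -5.35] T [-0.621 -1.083  0.057] w 13.1 yaw 46.59 q [ 0.58  0.29 -0.92  1.75  0.24  1.22  1.98]
```

>>> {"fn": "servo_tool", "kwargs": {
  "commands": [
    [0, -0.0004, -0.0006, 0, 0.012],
    [0, -0.0004, -0.0006, 0, 0.012],
    [0, -0.0004, -0.0006, 0, 0.012]
  ]
}}

```text
time_s: 18.65
position: [526.2, 70.2, 184.7]
tool_rot: [[0.687, 0.001, -0.727], [0.727, -0.0, 0.687], [0.001, -1.0, -0.001]]
force: [4.8, -2.7, 3.4]
gripper_width: 12.7
```

>>> {"fn": "servo_tool", "kwargs": {
  "commands": [
    [0, 0, 0, 5, 0.012],
    [0, 0, 0, 10, 0.012],
    [0, 0, 0, 15, 0.012],
    [0, 0, 0, 20, 0.012]
  ]
}}

```text
time_s: 19.05
position: [526.3, 70.1, 184.6]
tool_rot: [[0.896, 0.001, -0.445], [0.445, -0.0, 0.896], [0.001, -1.0, -0.001]]
force: [5.1, -3.5, 3.0]
gripper_width: 13.2
```

```bash
cat >> h.py <<'E'
def avg(n=6):
    T=[];F=[]
    for _ in range(n):
        s=robot.read_state(); T.append(s["torque"]); F.append(s["force"]); robot.snapshot("top")
    s=robot.read_state(); R=s["tool_rot"]
    print("avg T",np.round(np.mean(T,0),3),"sdTz",np.round(np.std([t[2] for t in T]),3),"F",np.round(np.mean(F,0),2),"q7eff",round(s["effort"][6],3),s["time_s"],"yaw",round(np.degrees(np.arctan2(R[1,0],R[0,0])),2))
E
python3 - <<'E'
from h import *
st(); avg()
E
```

```text
pos [526.29  70.08 184.64] f [ 5.13 -3.5   3.03] fTool [ 3.04 -3.02 -5.42] T [-0.611 -1.277  0.03 ] w 13.2 yaw 26.41 q [ 0.53  0.27 -0.86  1.75  0.22  1.21  1.65]
avg T [-0.606 -1.285 -0.032] sdTz 0.04 F [ 5.17 -2.96  2.82] q7eff 0.03 19.35 yaw 26.61
```

```bash
cat > r.py <<'E'
from h import *
import sys
s=robot.read_state(); R=s["tool_rot"]; y=np.degrees(np.arctan2(R[1,0],R[0,0]))
print("t",s["time_s"],"yaw",round(y,2),"Tz %.3f e7 %.3f"%(s["torque"][2],s["effort"][6]),"q7v %.2f"%s["joint_velocities"][6],"F",np.round(s["force"],1))
E
python3 - <<'E'
from h import *
for _ in range(6):
    s=robot.read_state(); print(np.round(s["torque"],3),np.round(s["effort"],3)); robot.snapshot("top")
E
```

```text
[-0.584 -1.258 -0.059] [-1.9950e+00 -4.2185e+01 -9.2840e+00 -3.2800e+01 -1.4710e+00  1.2970e+00
  3.0000e-02]
[-0.589 -1.244  0.006] [-1.9740e+00 -4.2175e+01 -9.2830e+00 -3.2801e+01 -1.4690e+00  1.2960e+00
  3.5000e-02]
[-0.621 -1.3   -0.054] [-1.9600e+00 -4.2169e+01 -9.2810e+00 -3.2801e+01 -1.4670e+00  1.2960e+00
  3.6000e-02]
[-0.548 -1.237 -0.042] [-1.9510e+00 -4.2165e+01 -9.2790e+00 -3.2801e+01 -1.4660e+00  1.2960e+00
  3.6000e-02]
[-0.576 -1.265 -0.066] [-1.9480e+00 -4.2162e+01 -9.2800e+00 -3.2801e+01 -1.4660e+00  1.2960e+00
  3.6000e-02]
[-0.633 -1.298 -0.016] [-1.9420e+00 -4.2161e+01 -9.2780e+00 -3.2802e+01 -1.4660e+00  1.2960e+00
  3.6000e-02]
```

>>> {"fn": "servo_tool", "kwargs": {
  "commands": [
    [0, 0, 0, 3, 0.012],
    [0, 0, 0, 6, 0.012]
  ]
}}

```text
time_s: 19.85
position: [526.3, 70.0, 184.6]
tool_rot: [[0.937, 0.001, -0.35], [0.35, -0.0, 0.937], [0.001, -1.0, -0.001]]
force: [5.0, -3.6, 2.7]
gripper_width: 13.2
```

```bash
python3 r.py
```

```text
t 19.85 yaw 20.5 Tz 0.023 e7 1.093 q7v -0.50 F [ 5.  -3.6  2.7]
```

>>> {"fn": "servo_tool", "kwargs": {
  "commands": [
    [0, 0, 0, 3, 0.012],
    [0, 0, 0, 6, 0.012]
  ]
}}

```text
time_s: 20.05
position: [526.3, 70.0, 184.6]
tool_rot: [[0.968, 0.001, -0.25], [0.25, -0.0, 0.968], [0.001, -1.0, -0.001]]
force: [5.8, -3.8, 3.7]
gripper_width: 13.0
```

```bash
python3 r.py
```

```text
t 20.05 yaw 14.49 Tz 0.099 e7 1.011 q7v -0.50 F [ 5.8 -3.8  3.7]
```

>>> {"fn": "servo_tool", "kwargs": {
  "commands": [
    [0, 0, 0, 3, 0.012],
    [0, 0, 0, 6, 0.012]
  ]
}}

```text
time_s: 20.25
position: [526.3, 69.9, 184.6]
tool_rot: [[0.989, 0.001, -0.148], [0.148, -0.0, 0.989], [0.001, -1.0, -0.001]]
force: [5.1, -3.9, 2.5]
gripper_width: 12.9
```

```bash
python3 r.py
```

```text
t 20.25 yaw 8.49 Tz 0.013 e7 1.013 q7v -0.50 F [ 5.1 -3.9  2.5]
```

>>> {"fn": "servo_tool", "kwargs": {
  "commands": [
    [0, 0, 0, 3, 0.012],
    [0, 0, 0, 6, 0.012]
  ]
}}

```text
time_s: 20.45
position: [526.3, 69.9, 184.6]
tool_rot: [[0.999, 0.001, -0.043], [0.043, -0.0, 0.999], [0.001, -1.0, -0.001]]
force: [5.0, -4.3, 2.8]
gripper_width: 13.2
```

```bash
python3 r.py
```

```text
t 20.45 yaw 2.49 Tz 0.039 e7 1.015 q7v -0.50 F [ 5.  -4.3  2.8]
```

>>> {"fn": "servo_tool", "kwargs": {
  "commands": [
    [0, 0, 0, 3, 0.012],
    [0, 0, 0, 6, 0.012]
  ]
}}

```text
time_s: 20.65
position: [526.3, 69.8, 184.6]
tool_rot: [[0.998, 0.001, 0.061], [-0.061, -0.001, 0.998], [0.001, -1.0, -0.0]]
force: [4.6, -3.0, 3.3]
gripper_width: 12.8
```

```bash
python3 r.py
```

```text
t 20.65 yaw -3.52 Tz 0.055 e7 1.016 q7v -0.50 F [ 4.6 -3.   3.3]
```

Joint-7 effort is nearly noise-free (1.013 ± 0.003 N m while turning), so slip should show as about +0.03. I'll continue at the same speed.

>>> {"fn": "servo_tool", "kwargs": {
  "commands": [
    [0, 0, 0, 3, 0.012],
    [0, 0, 0, 6, 0.012]
  ]
}}

```text
time_s: 20.85
position: [526.3, 69.8, 184.6]
tool_rot: [[0.986, 0.001, 0.165], [-0.165, -0.001, 0.986], [0.001, -1.0, -0.0]]
force: [5.5, -4.1, 2.7]
gripper_width: 13.2
```

```bash
python3 r.py
```

```text
t 20.85 yaw -9.52 Tz 0.048 e7 1.018 q7v -0.50 F [ 5.5 -4.1  2.7]
```

>>> {"fn": "servo_tool", "kwargs": {
  "commands": [
    [0, 0, 0, 3, 0.012],
    [0, 0, 0, 6, 0.012]
  ]
}}

```text
time_s: 21.05
position: [526.3, 69.8, 184.6]
tool_rot: [[0.964, 0.001, 0.268], [-0.268, -0.001, 0.964], [0.001, -1.0, -0.0]]
force: [5.2, -4.4, 2.6]
gripper_width: 13.0
```

```bash
python3 r.py
```

```text
t 21.05 yaw -15.53 Tz 0.017 e7 1.019 q7v -0.50 F [ 5.2 -4.4  2.6]
```

>>> {"fn": "servo_tool", "kwargs": {
  "commands": [
    [0, 0, 0, 3, 0.012],
    [0, 0, 0, 6, 0.012]
  ]
}}

```text
time_s: 21.25
position: [526.3, 69.8, 184.6]
tool_rot: [[0.93, 0.001, 0.367], [-0.367, -0.001, 0.93], [0.001, -1.0, -0.0]]
force: [5.4, -4.6, 4.0]
gripper_width: 13.1
```

```bash
python3 r.py
```

```text
t 21.25 yaw -21.52 Tz 0.030 e7 1.021 q7v -0.50 F [ 5.4 -4.6  4. ]
```

>>> {"fn": "servo_tool", "kwargs": {
  "commands": [
    [0, 0, 0, 3, 0.012],
    [0, 0, 0, 6, 0.012]
  ]
}}

```text
time_s: 21.45
position: [526.3, 69.7, 184.6]
tool_rot: [[0.887, 0.001, 0.462], [-0.462, -0.001, 0.887], [0.001, -1.0, -0.0]]
force: [4.1, -4.2, 3.5]
gripper_width: 13.3
```

```bash
python3 r.py
```

```text
t 21.45 yaw -27.52 Tz 0.072 e7 1.023 q7v -0.50 F [ 4.1 -4.2  3.5]
```

>>> {"fn": "servo_tool", "kwargs": {
  "commands": [
    [0, 0, 0, 3, 0.012],
    [0, 0, 0, 6, 0.012]
  ]
}}

```text
time_s: 21.65
position: [526.3, 69.7, 184.6]
tool_rot: [[0.834, 0.001, 0.552], [-0.552, -0.001, 0.834], [0.001, -1.0, 0.0]]
force: [4.6, -4.6, 3.8]
gripper_width: 13.5
```

```bash
python3 r.py
```

```text
t 21.65 yaw -33.52 Tz 0.035 e7 1.023 q7v -0.50 F [ 4.6 -4.6  3.8]
```

>>> {"fn": "servo_tool", "kwargs": {
  "commands": [
    [0, 0, 0, 3, 0.012],
    [0, 0, 0, 6, 0.012]
  ]
}}

```text
time_s: 21.85
position: [526.3, 69.6, 184.6]
tool_rot: [[0.771, 0.001, 0.636], [-0.636, -0.001, 0.771], [0.001, -1.0, 0.0]]
force: [3.7, -4.8, 4.3]
gripper_width: 13.0
```

```bash
python3 r.py
```

```text
t 21.85 yaw -39.53 Tz 0.013 e7 1.025 q7v -0.50 F [ 3.7 -4.8  4.3]
```

>>> {"fn": "servo_tool", "kwargs": {
  "commands": [
    [0, 0, 0, 3, 0.012],
    [0, 0, 0, 6, 0.012]
  ]
}}

```text
time_s: 22.05
position: [526.2, 69.6, 184.6]
tool_rot: [[0.701, 0.001, 0.714], [-0.714, -0.001, 0.701], [0.001, -1.0, 0.0]]
force: [4.7, -4.4, 4.1]
gripper_width: 13.2
```

```bash
python3 r.py
```

```text
t 22.05 yaw -45.53 Tz 0.032 e7 1.026 q7v -0.51 F [ 4.7 -4.4  4.1]
```

>>> {"fn": "servo_tool", "kwargs": {
  "commands": [
    [0, 0, 0, 3, 0.012],
    [0, 0, 0, 6, 0.012]
  ]
}}

```text
time_s: 22.25
position: [526.2, 69.6, 184.6]
tool_rot: [[0.622, 0.001, 0.783], [-0.783, -0.001, 0.622], [0.001, -1.0, 0.0]]
force: [4.6, -5.3, 3.8]
gripper_width: 13.0
```

```bash
python3 r.py
```

```text
t 22.25 yaw -51.53 Tz 0.022 e7 1.027 q7v -0.51 F [ 4.6 -5.3  3.8]
```

98° turned so far, with only slow drift and no slip.

>>> {"fn": "servo_tool", "kwargs": {
  "commands": [
    [0, 0, 0, 3, 0.012],
    [0, 0, 0, 6, 0.012]
  ]
}}

```text
time_s: 22.45
position: [526.2, 69.5, 184.6]
tool_rot: [[0.537, 0.001, 0.844], [-0.844, -0.001, 0.537], [0.001, -1.0, 0.0]]
force: [4.2, -5.2, 4.0]
gripper_width: 13.3
```

```bash
python3 r.py
```

```text
t 22.45 yaw -57.53 Tz 0.025 e7 1.028 q7v -0.50 F [ 4.2 -5.2  4. ]
```

>>> {"fn": "servo_tool", "kwargs": {
  "commands": [
    [0, 0, 0, 3, 0.012],
    [0, 0, 0, 6, 0.012]
  ]
}}

```text
time_s: 22.65
position: [526.2, 69.5, 184.6]
tool_rot: [[0.446, 0.001, 0.895], [-0.895, -0.001, 0.446], [0.001, -1.0, 0.0]]
force: [4.4, -4.8, 4.2]
gripper_width: 13.0
```

```bash
python3 r.py
```

```text
t 22.65 yaw -63.53 Tz 0.043 e7 1.029 q7v -0.51 F [ 4.4 -4.8  4.2]
```

>>> {"fn": "servo_tool", "kwargs": {
  "commands": [
    [0, 0, 0, 3, 0.012],
    [0, 0, 0, 6, 0.012]
  ]
}}

```text
time_s: 22.85
position: [526.1, 69.5, 184.6]
tool_rot: [[0.35, 0.001, 0.937], [-0.937, -0.001, 0.35], [0.001, -1.0, 0.0]]
force: [3.5, -4.7, 3.6]
gripper_width: 13.0
```

```bash
python3 r.py
```

```text
t 22.85 yaw -69.53 Tz 0.020 e7 1.029 q7v -0.51 F [ 3.5 -4.7  3.6]
```

>>> {"fn": "servo_tool", "kwargs": {
  "commands": [
    [0, 0, 0, 3, 0.012],
    [0, 0, 0, 6, 0.012]
  ]
}}

```text
time_s: 23.05
position: [526.1, 69.5, 184.6]
tool_rot: [[0.25, 0.001, 0.968], [-0.968, -0.001, 0.25], [0.001, -1.0, 0.0]]
force: [4.0, -4.1, 4.3]
gripper_width: 13.1
```

```bash
python3 r.py
```

```text
t 23.05 yaw -75.53 Tz 0.057 e7 1.030 q7v -0.51 F [ 4.  -4.1  4.3]
```

>>> {"fn": "servo_tool", "kwargs": {
  "commands": [
    [0, 0, 0, 3, 0.012],
    [0, 0, 0, 6, 0.012]
  ]
}}

```text
time_s: 23.25
position: [526.0, 69.5, 184.6]
tool_rot: [[0.147, 0.001, 0.989], [-0.989, -0.001, 0.147], [0.001, -1.0, 0.001]]
force: [3.4, -6.1, 4.3]
gripper_width: 12.9
```

```bash
python3 r.py
```

```text
t 23.25 yaw -81.54 Tz 0.064 e7 1.030 q7v -0.51 F [ 3.4 -6.1  4.3]
```

>>> {"fn": "servo_tool", "kwargs": {
  "commands": [
    [0, 0, 0, 3, 0.012],
    [0, 0, 0, 6, 0.012]
  ]
}}

```text
time_s: 23.45
position: [526.0, 69.5, 184.6]
tool_rot: [[0.043, 0.001, 0.999], [-0.999, -0.001, 0.043], [0.001, -1.0, 0.001]]
force: [3.0, -5.2, 5.0]
gripper_width: 13.3
```

```bash
python3 r.py
```

```text
t 23.45 yaw -87.53 Tz 0.010 e7 1.029 q7v -0.51 F [ 3.  -5.2  5. ]
```

>>> {"fn": "servo_tool", "kwargs": {
  "commands": [
    [0, 0, 0, 3, 0.012],
    [0, 0, 0, 6, 0.012]
  ]
}}

```text
time_s: 23.65
position: [526.0, 69.5, 184.6]
tool_rot: [[-0.062, 0.0, 0.998], [-0.998, -0.001, -0.062], [0.001, -1.0, 0.001]]
force: [3.1, -4.6, 5.9]
gripper_width: 13.2
```

```bash
python3 r.py
```

```text
t 23.65 yaw -93.53 Tz 0.066 e7 1.026 q7v -0.51 F [ 3.1 -4.6  5.9]
```

>>> {"fn": "servo_tool", "kwargs": {
  "commands": [
    [0, 0, 0, 3, 0.012],
    [0, 0, 0, 6, 0.012]
  ]
}}

```text
time_s: 23.85
position: [526.0, 69.5, 184.6]
tool_rot: [[-0.166, 0.0, 0.986], [-0.986, -0.001, -0.166], [0.001, -1.0, 0.001]]
force: [2.9, -5.4, 4.7]
gripper_width: 12.8
```

```bash
python3 r.py
```

```text
t 23.85 yaw -99.53 Tz 0.078 e7 1.023 q7v -0.51 F [ 2.9 -5.4  4.7]
```

>>> {"fn": "servo_tool", "kwargs": {
  "commands": [
    [0, 0, 0, 3, 0.012],
    [0, 0, 0, 6, 0.012]
  ]
}}

```text
time_s: 24.05
position: [525.9, 69.5, 184.6]
tool_rot: [[-0.268, 0.0, 0.963], [-0.963, -0.001, -0.268], [0.001, -1.0, 0.001]]
force: [1.8, -4.9, 5.5]
gripper_width: 13.3
```

```bash
python3 r.py
```

```text
t 24.05 yaw -105.53 Tz 0.026 e7 1.020 q7v -0.51 F [ 1.8 -4.9  5.5]
```

>>> {"fn": "servo_tool", "kwargs": {
  "commands": [
    [0, 0, 0, 3, 0.012],
    [0, 0, 0, 6, 0.012]
  ]
}}

```text
time_s: 24.25
position: [525.9, 69.6, 184.6]
tool_rot: [[-0.367, 0.0, 0.93], [-0.93, -0.001, -0.367], [0.001, -1.0, 0.001]]
force: [2.0, -5.5, 4.0]
gripper_width: 13.1
```

```bash
python3 r.py
```

```text
t 24.25 yaw -111.53 Tz 0.013 e7 1.016 q7v -0.51 F [ 2.  -5.5  4. ]
```

>>> {"fn": "servo_tool", "kwargs": {
  "commands": [
    [0, 0, 0, 3, 0.012],
    [0, 0, 0, 6, 0.012]
  ]
}}

```text
time_s: 24.45
position: [525.8, 69.5, 184.6]
tool_rot: [[-0.462, 0.0, 0.887], [-0.887, -0.001, -0.462], [0.001, -1.0, 0.001]]
force: [2.8, -4.9, 5.3]
gripper_width: 13.1
```

```bash
python3 r.py; python3 -c "
from h import *
print(robot.read_state()['q'])"
```

```text
t 24.45 yaw -117.53 Tz 0.060 e7 1.012 q7v -0.51 F [ 2.8 -4.9  5.3]
[ 0.27081281  0.21256066 -0.54734703  1.76634083  0.11948873  1.19551589
 -0.79090783]
```

>>> {"fn": "servo_tool", "kwargs": {
  "commands": [
    [0, 0, 0, 3, 0.012],
    [0, 0, 0, 6, 0.012]
  ]
}}

```text
time_s: 24.65
position: [525.8, 69.6, 184.6]
tool_rot: [[-0.552, 0.0, 0.834], [-0.834, -0.001, -0.552], [0.001, -1.0, 0.001]]
force: [2.5, -5.0, 5.1]
gripper_width: 12.7
```

```bash
python3 r.py
```

```text
t 24.65 yaw -123.53 Tz 0.081 e7 1.008 q7v -0.51 F [ 2.5 -5.   5.1]
```

>>> {"fn": "servo_tool", "kwargs": {
  "commands": [
    [0, 0, 0, 3, 0.012],
    [0, 0, 0, 6, 0.012]
  ]
}}

```text
time_s: 24.85
position: [525.8, 69.6, 184.6]
tool_rot: [[-0.636, 0.0, 0.771], [-0.771, -0.001, -0.636], [0.001, -1.0, 0.001]]
force: [1.3, -5.6, 5.4]
gripper_width: 13.0
```

```bash
python3 r.py
```

```text
t 24.85 yaw -129.53 Tz 0.065 e7 1.007 q7v -0.51 F [ 1.3 -5.6  5.4]
```

>>> {"fn": "servo_tool", "kwargs": {
  "commands": [
    [0, 0, 0, 3, 0.012],
    [0, 0, 0, 6, 0.012]
  ]
}}

```text
time_s: 25.05
position: [525.7, 69.6, 184.6]
tool_rot: [[-0.714, 0.0, 0.701], [-0.701, -0.001, -0.714], [0.001, -1.0, 0.001]]
force: [1.6, -4.2, 5.5]
gripper_width: 13.1
```

```bash
python3 r.py
```

```text
t 25.05 yaw -135.52 Tz 0.057 e7 1.008 q7v -0.51 F [ 1.6 -4.2  5.5]
```

Joint damping masks the effect at this speed, so I'll turn slowly (6°/s) where the knob torque shows directly.

>>> {"fn": "servo_tool", "kwargs": {
  "commands": [
    [0, 0, 0, 0.6, 0.012],
    [0, 0, 0, 1.2, 0.012],
    [0, 0, 0, 1.8, 0.012],
    [0, 0, 0, 2.4, 0.012],
    [0, 0, 0, 3.0, 0.012]
  ]
}}

```text
time_s: 25.55
position: [525.7, 69.7, 184.6]
tool_rot: [[-0.748, 0.0, 0.664], [-0.664, -0.001, -0.748], [0.001, -1.0, 0.001]]
force: [1.9, -4.9, 5.7]
gripper_width: 12.8
```

```bash
sed -i 's/q7v %.2f/q7v %.4f/' r.py; python3 r.py
```

```text
t 25.55 yaw -138.42 Tz 0.088 e7 0.148 q7v -0.1002 F [ 1.9 -4.9  5.7]
```

>>> {"fn": "servo_tool", "kwargs": {
  "commands": [
    [0, 0, 0, 0.6, 0.012],
    [0, 0, 0, 1.2, 0.012],
    [0, 0, 0, 1.8, 0.012],
    [0, 0, 0, 2.4, 0.012],
    [0, 0, 0, 3.0, 0.012]
  ]
}}

```text
time_s: 26.05
position: [525.7, 69.6, 184.6]
tool_rot: [[-0.782, -0.0, 0.624], [-0.624, -0.001, -0.782], [0.001, -1.0, 0.001]]
force: [1.9, -4.1, 5.9]
gripper_width: 13.4
```

```bash
python3 r.py
```

```text
t 26.05 yaw -141.42 Tz 0.048 e7 0.148 q7v -0.1015 F [ 1.9 -4.1  5.9]
```

>>> {"fn": "servo_tool", "kwargs": {
  "commands": [
    [0, 0, 0, 0, 0.012],
    [0, 0, 0, 0, 0.012],
    [0, 0, 0, 0, 0.012]
  ]
}}

```text
time_s: 26.35
position: [525.7, 69.7, 184.6]
tool_rot: [[-0.782, -0.0, 0.624], [-0.624, -0.001, -0.782], [0.001, -1.0, 0.001]]
force: [1.8, -4.8, 6.7]
gripper_width: 13.1
```

```bash
python3 r.py
```

```text
t 26.35 yaw -141.4 Tz 0.047 e7 -0.032 q7v 0.0001 F [ 1.8 -4.8  6.7]
```

>>> {"fn": "servo_tool", "kwargs": {
  "commands": [
    [0, 0, 0, 0.6, 0.012],
    [0, 0, 0, 1.2, 0.012],
    [0, 0, 0, 1.8, 0.012],
    [0, 0, 0, 2.4, 0.012],
    [0, 0, 0, 3.0, 0.012]
  ]
}}

```text
time_s: 26.85
position: [525.7, 69.6, 184.6]
tool_rot: [[-0.813, -0.0, 0.582], [-0.582, -0.001, -0.813], [0.001, -1.0, 0.001]]
force: [0.6, -4.2, 5.5]
gripper_width: 13.0
```

```bash
python3 r.py
```

```text
t 26.85 yaw -144.42 Tz 0.120 e7 0.148 q7v -0.0998 F [ 0.6 -4.2  5.5]
```

>>> {"fn": "servo_tool", "kwargs": {
  "commands": [
    [0, 0, 0, 0.6, 0.012],
    [0, 0, 0, 1.2, 0.012],
    [0, 0, 0, 1.8, 0.012],
    [0, 0, 0, 2.4, 0.012],
    [0, 0, 0, 3.0, 0.012]
  ]
}}

```text
time_s: 27.35
position: [525.7, 69.7, 184.6]
tool_rot: [[-0.843, -0.0, 0.538], [-0.538, -0.001, -0.843], [0.001, -1.0, 0.001]]
force: [0.6, -4.4, 5.6]
gripper_width: 13.3
```

```bash
python3 r.py
```

```text
t 27.35 yaw -147.42 Tz 0.082 e7 0.148 q7v -0.1032 F [ 0.6 -4.4  5.6]
```

>>> {"fn": "servo_tool", "kwargs": {
  "commands": [
    [0, 0, 0, 0, 0.012],
    [0, 0, 0, 0, 0.012],
    [0, 0, 0, 0, 0.012]
  ]
}}

```text
time_s: 27.65
position: [525.7, 69.7, 184.6]
tool_rot: [[-0.842, -0.0, 0.539], [-0.539, -0.001, -0.842], [0.001, -1.0, 0.001]]
force: [1.4, -4.3, 5.6]
gripper_width: 13.1
```

```bash
python3 - <<'E'
from h import *
print(robot.read_state()["q"]); avg(14)
E
```

```text
[ 0.22351306  0.20535755 -0.49343693  1.76883259  0.10504759  1.19354913
 -1.30179363]
avg T [-1.023 -0.324  0.029] sdTz 0.027 F [ 1.61 -4.54  5.83] q7eff -0.029 28.35 yaw -147.4
```

At rest the knob pushes back with 0.029 ± 0.007 N m, the quoted clamped value. While turning, torque averaged about 0.075 over the last 30° against 0.039 before, so slip is roughly 33° (range about 15–55°). I'll stop here, let go and rise.

>>> {"fn": "servo_tool", "kwargs": {
  "commands": [
    [0, 0, 0, 0, 0.018],
    [0, 0, 0, 0, 0.03],
    [0, 0, 0, 0, 0.035],
    [0, 0, 0, 0, 0.035]
  ]
}}

```text
time_s: 28.75
position: [525.2, 70.8, 183.9]
tool_rot: [[-0.842, -0.001, 0.54], [-0.54, 0.0, -0.842], [0.001, -1.0, -0.001]]
force: [0.4, -0.1, -0.4]
gripper_width: 32.1
```

>>> {"fn": "servo_tool", "kwargs": {
  "commands": [
    [0, -0.02, 0, 0, 0.035],
    [0, -0.05, 0, 0, 0.035],
    [0, -0.09, 0, 0, 0.035],
    [0, -0.12, 0, 0, 0.035],
    [0, -0.12, 0, 0, 0.035]
  ]
}}

```text
time_s: 29.25
position: [527.1, 71.2, 308.6]
tool_rot: [[-0.842, 0.006, 0.54], [-0.54, 0.001, -0.842], [-0.006, -1.0, 0.003]]
force: [0.5, 0.0, 0.3]
gripper_width: 34.9
```

>>> {"fn": "servo_tool", "kwargs": {
  "commands": [
    [0.03, 0, 0, 0, 0.035],
    [0.05, 0, 0, 0, 0.035],
    [0.05, 0, 0, 0, 0.035],
    [0.05, 0, 0, 0, 0.035]
  ]
}}

```text
time_s: 29.65
position: [483.5, 43.5, 304.0]
tool_rot: [[-0.842, -0.0, 0.539], [-0.539, -0.0, -0.842], [0.0, -1.0, 0.0]]
force: [-0.6, 0.4, -0.2]
gripper_width: 34.5
```

```bash
python3 - <<'E'
from h import *
st(); i=robot.camera_info("wrist"); p,d=robot.snapshot("wrist"); np.savez("pics/w10.npz",p=p,d=d)
for n,(pp,dd,ii) in {"after":(p,d,i)}.items():
    C=cloud("wrist",dd,ii); h=np.hypot(C[...,0]-525.5,C[...,1]-69.5)
    m=(C[...,2]>170)&(h<6); print("knob top z",m.sum(),np.median(C[m][:,2]) if m.any() else None,C[m].mean(0))
    print("tail", proj("wrist",O-75*GX+[0,0,53],ii), "knob",proj("wrist",O+[0,0,182],ii))
    for r in robot.tip_of("pin_center","wrist")[:3]: print(r["conf"],gz(at_z("wrist",r["position"],50,ii)))
z=np.load("pics/w9.npz")["p"]
save("w10",np.hstack([cv2.resize(p[60:280,180:460],(420,330))])) 
save("w10",p)
E
```

```text
pos [483.48  43.47 303.97] f [-0.6   0.35 -0.22] fTool [ 0.32  0.22 -0.62] T [-0.031  0.026 -0.04 ] w 34.5 yaw -147.38 q [ 0.29  0.02 -0.47  1.7   0.01  1.42 -1.19]
knob top z 138 182.56726676828498 [525.66876206  69.61415961 182.53378563]
tail [369.18051513 162.77365066] knob [320.7202916  149.02285977]
0.69 [-72.7   2.7  50. ]
0.66 [-26.8   0.7  50. ]
```

View pics/w10.png

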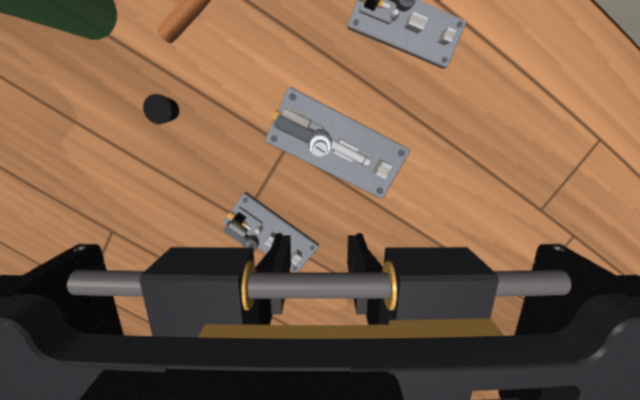

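The pin's outer end shows at (369,162), where a pin at home is predicted, and the knob is free at (320,147). Handing in.

```bash
python3 -c "
from bench import robot
print(robot.hand_in())"
```

```text
the job is handed in; nothing more can be done
None
```

The long pin is home in the V-rests and clamped, and I handed the job in at about 30 s. The one number I couldn't measure directly is how far the ratchet slipped.

- **Placing:** I laid the pin in the rests and pushed it with closed fingers to the end stop. The push force read about 4 N at most. The pusher stopped within 0.1 mm of the expected home position, and I backed off before touching the knob.
- **Clamping:** I turned the knob clockwise 194° in one grip.
    - The mean turning torque rose from about 0.04 to about 0.075 N m over the last 30°.
    - At rest the knob pushed back with 0.029 N m, which matches the figure given for a clamped pin.
- **Slip:** My best estimate is about 33°, worked out from the torque. The torque readings are noisy, so it could be anywhere from about 15° to 55°.
- **Weak or conflicting checks:** The joint-7 effort showed no clear step where slipping began and would fit about 20° instead. The network's two guesses at the pin's centre were gauge x −72.7 and −26.8, and neither falls in the −32 to −28 band.
- **Last look:** The pin's outer end sits at the predicted home pixel. The gripper was open and about 120 mm above the knob, with no contact force. I never went near the bystanders.

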